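# Lay two spacer sticks on a driver module and stack the next one clear of it

### The job

Stack the loose driver module on the one in the nest with an air gap between them: take the two taller spacer sticks from the slotted stand and lay one, the same way up as it came, straight across each bare end of the module in the nest, clear of its circuit board, not over the plate's end, and down between the corner angles. Then gently set the loose module, components up, squarely over the lower one on both sticks, so that it touches nothing else of what lies below. Leave the low sticks in the stand and everything else where it is.

Things in the scene. Friction and masses are not known exactly. Their poses are not given: they have to be found in the camera images.
- nest: Fixed grey base plate 204 x 96 x 6 mm, x along its length, origin at the centre of its underside, on the red mat (2 mm thick). Aluminium angles 44 mm high at its corners, flared outward above that to 51 mm. Inside faces at y = +-36 and x = +-93 mm; long legs cover |x| 54 to 96 mm, short legs |y| 27 to 39 mm; the middle of each side is open. No room for fingers at the ends of a stick laid across.
- lower_module: Module lying loose in the nest on its base plate: aluminium plate 180 x 62 x 7 mm (x, y, z), about 0.2 kg, with a circuit board on its middle (|x| below 42 mm, |y| below 28); components rise to 13.5 mm above the plate, all within |x| 36 mm. Both ends are bare from |x| = 42 to 90 mm. Origin: centre of the plate's underside, z up. 
- upper_module: Loose module on the desk, in front of the mat, right of the stand: aluminium plate 180 x 62 x 7 mm (x, y, z), about 0.2 kg, with a circuit board on its middle (|x| below 42 mm, |y| below 28); components rise to 13.5 mm above the plate, all within |x| 36 mm. Both ends are bare from |x| = 42 to 90 mm. Origin: centre of the plate's underside, z up. Either end may go either way.
- stand: Fixed black block 36 x 121 x 23 mm (x, y, z), origin at the centre of its underside, on the desk. Four slots along x, at y = -42, -14, 14, 42 mm, 19 mm wide, floor at 6 mm. A stick stands out 14 mm beyond the block at both ends, a taller one 3 mm above its top; sticks are 12 mm apart. In the stand a stick can be taken only by its two ends (64 mm), from above.
- tall_stick_1: One of the two taller spacer sticks: wood bar 64 x 16 x 20 mm (long x wide x tall), 25 g; it and tall_stick_2 are interchangeable. Origin: centre of its underside; x along its length, z up. Starts in one of the stand's four slots (which one varies), underside 6 mm above the desk. The desk in front of the nest, between stand and upper_module, is free (z = 0).
- tall_stick_2: One of the two taller spacer sticks: wood bar 64 x 16 x 20 mm (long x wide x tall), 25 g; it and tall_stick_1 are interchangeable. Origin: centre of its underside; x along its length, z up. Starts in one of the stand's four slots (which one varies), underside 6 mm above the desk. The desk in front of the nest, between stand and upper_module, is free (z = 0).
- low_stick_1: One of the two low spacer sticks: wood bar 64 x 16 x 10 mm, half as tall as the others, sunk in its slot of the stand; too low to clear the components. Stays there. Origin: centre of its underside; x along its length.
- low_stick_2: One of the two low spacer sticks: wood bar 64 x 16 x 10 mm, half as tall as the others, sunk in its slot of the stand; too low to clear the components. Stays there. Origin: centre of its underside; x along its length.
- multimeter: Bystander: hand multimeter 142 x 75 x 45 mm lying on its back, loose. Origin at the centre of its underside.
- tub_brass: Bystander: small round beige tub 58 mm wide, 31 mm high, on the desk left of the stand, loose. Origin at the centre of its underside.
Not all that is in view belongs to the job. Leave any turquoise look-alike of the tall_stick_2 alone.

How it is judged (in metres and radians):
On the way, in this order (a step that is already met when the one before it is completed fails the run):
1. one taller stick lies across a bare end of the module in the nest, let go and at rest (((((x of tall_stick_1 in the frame of lower_module between 0.05 and 0.082 m and y of tall_stick_1 in the frame of lower_module between -0.008 and 0.008 m and z of tall_stick_1 in the frame of lower_module between 0.0045 and 0.0095 m and angle between tall_stick_1's own z axis and vertical below 0.08 rad and angle between the x axis of tall_stick_1 and the y axis of lower_module, either way round below 0.2 rad) or (x of tall_stick_1 in the frame of lower_module between -0.082 and -0.05 m and y of tall_stick_1 in the frame of lower_module between -0.008 and 0.008 m and z of tall_stick_1 in the frame of lower_module between 0.0045 and 0.0095 m and angle between tall_stick_1's own z axis and vertical below 0.08 rad and angle between the x axis of tall_stick_1 and the y axis of lower_module, either way round below 0.2 rad)) and contact force between tall_stick_1 and the fingers below 0.05 N and linear speed of tall_stick_1 below 0.02 m/s and angular speed of tall_stick_1 below 0.2 rad/s) or (((x of tall_stick_2 in the frame of lower_module between 0.05 and 0.082 m and y of tall_stick_2 in the frame of lower_module between -0.008 and 0.008 m and z of tall_stick_2 in the frame of lower_module between 0.0045 and 0.0095 m and angle between tall_stick_2's own z axis and vertical below 0.08 rad and angle between the x axis of tall_stick_2 and the y axis of lower_module, either way round below 0.2 rad) or (x of tall_stick_2 in the frame of lower_module between -0.082 and -0.05 m and y of tall_stick_2 in the frame of lower_module between -0.008 and 0.008 m and z of tall_stick_2 in the frame of lower_module between 0.0045 and 0.0095 m and angle between tall_stick_2's own z axis and vertical below 0.08 rad and angle between the x axis of tall_stick_2 and the y axis of lower_module, either way round below 0.2 rad)) and contact force between tall_stick_2 and the fingers below 0.05 N and linear speed of tall_stick_2 below 0.02 m/s and angular speed of tall_stick_2 below 0.2 rad/s))), for 0.2 s.
2. the other taller stick lies across the other bare end as well, let go and at rest (((x of tall_stick_1 in the frame of lower_module between 0.05 and 0.082 m and y of tall_stick_1 in the frame of lower_module between -0.008 and 0.008 m and z of tall_stick_1 in the frame of lower_module between 0.0045 and 0.0095 m and angle between each of tall_stick_1, tall_stick_2's own z axis and vertical below 0.08 rad and angle between the x axis of each of tall_stick_1, tall_stick_2 and the y axis of lower_module, either way round below 0.2 rad and x of tall_stick_2 in the frame of lower_module between -0.082 and -0.05 m and y of tall_stick_2 in the frame of lower_module between -0.008 and 0.008 m and z of tall_stick_2 in the frame of lower_module between 0.0045 and 0.0095 m) or (x of tall_stick_1 in the frame of lower_module between -0.082 and -0.05 m and y of tall_stick_1 in the frame of lower_module between -0.008 and 0.008 m and z of tall_stick_1 in the frame of lower_module between 0.0045 and 0.0095 m and angle between each of tall_stick_1, tall_stick_2's own z axis and vertical below 0.08 rad and angle between the x axis of each of tall_stick_1, tall_stick_2 and the y axis of lower_module, either way round below 0.2 rad and x of tall_stick_2 in the frame of lower_module between 0.05 and 0.082 m and y of tall_stick_2 in the frame of lower_module between -0.008 and 0.008 m and z of tall_stick_2 in the frame of lower_module between 0.0045 and 0.0095 m)) and contact force between each of tall_stick_1, tall_stick_2 and the fingers below 0.05 N and linear speed of each of tall_stick_1, tall_stick_2 below 0.02 m/s and angular speed of each of tall_stick_1, tall_stick_2 below 0.2 rad/s), for 0.2 s.
At the end, for the whole second after the job is handed in: One taller stick lies flat across each bare end of the lower module, 50 to 82 mm from its middle and centred sideways within 8 mm; the upper module rests, level and components up, on both sticks, within 10 mm and 0.08 rad of straight above the lower, not touching it; all at rest in the nest (((x of tall_stick_1 in the frame of lower_module between 0.05 and 0.082 m and y of tall_stick_1 in the frame of lower_module between -0.008 and 0.008 m and z of tall_stick_1 in the frame of lower_module between 0.0045 and 0.0095 m and angle between each of tall_stick_1, tall_stick_2's own z axis and vertical below 0.08 rad and angle between the x axis of each of tall_stick_1, tall_stick_2 and the y axis of lower_module, either way round below 0.2 rad and x of tall_stick_2 in the frame of lower_module between -0.082 and -0.05 m and y of tall_stick_2 in the frame of lower_module between -0.008 and 0.008 m and z of tall_stick_2 in the frame of lower_module between 0.0045 and 0.0095 m) or (x of tall_stick_1 in the frame of lower_module between -0.082 and -0.05 m and y of tall_stick_1 in the frame of lower_module between -0.008 and 0.008 m and z of tall_stick_1 in the frame of lower_module between 0.0045 and 0.0095 m and angle between each of tall_stick_1, tall_stick_2's own z axis and vertical below 0.08 rad and angle between the x axis of each of tall_stick_1, tall_stick_2 and the y axis of lower_module, either way round below 0.2 rad and x of tall_stick_2 in the frame of lower_module between 0.05 and 0.082 m and y of tall_stick_2 in the frame of lower_module between -0.008 and 0.008 m and z of tall_stick_2 in the frame of lower_module between 0.0045 and 0.0095 m)) and horizontal distance between upper_module and lower_module below 0.01 m and z of upper_module in the frame of lower_module between 0.0245 and 0.0295 m and angle between upper_module's own z axis and vertical below 0.035 rad and angle between the x axis of upper_module and the x axis of lower_module, either way round below 0.08 rad and contact force between upper_module and tall_stick_1 above 0.05 N and contact force between upper_module and tall_stick_2 above 0.05 N and contact force between upper_module and lower_module below 0.02 N and z of lower_module in the frame of nest between 0.004 and 0.008 m and angle between lower_module's own z axis and vertical below 0.03 rad and horizontal distance between lower_module and nest below 0.008 m and linear speed of each of tall_stick_1, tall_stick_2, lower_module, upper_module below 0.02 m/s and angular speed of each of tall_stick_1, tall_stick_2, lower_module, upper_module below 0.2 rad/s).
It fails at once if a low stick leaves its place in the stand (moved over 12 mm) (distance of any of low_stick_1, low_stick_2 from where it was at the start of the episode above 0.012 m).
It fails at once if the upper module is pressed or dropped hard on the sticks (over 40 N) or knocked on the lower module (over 10 N) (contact force between upper_module and tall_stick_1 above 40 N or contact force between upper_module and tall_stick_2 above 40 N or contact force between upper_module and lower_module above 10 N).
It fails at once if a bystander is pushed away (over 25 mm) (distance of any of multimeter, tub_brass from where it was at the start of the episode above 0.025 m).
It also fails if it takes over 72 s, if anything falls off the work surface, if the arm or the gripper's body presses on something with over 40 N, if the wrist force passes 120 N, or if a joint passes its speed limit or range.

### The arm

A 6-joint arm with a two-finger parallel gripper is mounted at the origin on a cart in front of the work surface, level with it; the furniture and walls round the work are solid. World frame = base frame: x ahead of the robot, y to its left, z up, the work surface at z = 0. Lengths are in mm, angles in rad, forces in N, time in s.
With the tool pointing down it reaches from about 300 to 825 mm from the base axis. Payload 5.4 kg.
Tool frame: the origin (TCP) lies at the very end of the fingers, on their centre line; the grasp point (between the pads) lies 19 mm behind it; y points along the fingers, z is the direction in which the jaws open and shut, and the axes are right-handed (so a half turn about y gives the same grasp; the last joint's range is limited). The gripper opens to 92 mm and grips with 3 to 60 N. Pads are 20 mm wide; open, the fingers measure 128 mm over their backs; the gripper's body (75 mm by 189 mm) begins 69 mm behind the grasp point.
Start: joints at [-1.406, 0.158, 1.597, -0, 1.386, -0.21], TCP at [210.475, -535.076, 214.601] pointing down, gripper open.
Joint ranges: [-2.91, 2.91], [-0.94, 2.29], [0.18, 2.7], [-1.29, 4.43], [0.17, 2.64], [-3, 3]. Speed limits (rad/s): [2.57, 2.57, 3.14, 3.14, 3.14, 3.14].

### API

Orientations are given as a rotation vector (axis times angle).
In Python, from workcell import env gives the robot as it stands.
- The arm moves only by the shell command python3 -m crank 'ROWS' [FORCE]. ROWS is a JSON object of lists of equal length, an entry for each row: "hand": the finger opening in mm, from 0 to 91.9; "offset": the shift along the tool's x, y, z each as a share of 0.3 m, from -1 to 1, a list of three; "delta_rot": the turn, a rotation vector about the tool's x, y, z each as a share of 90 degrees, from -1 to 1, a list of three. In form: {"hand": [hand, ...], "offset": [[x, y, z], ...], "delta_rot": [[rx, ry, rz], ...]}. A call has 1 to 8 rows; each row is the pose to reach, as a shift and turn from the pose measured when the call began, along the tool's axes at that moment; what a row does not reach only later rows make up. A row lasts 1/10 s, in which the tool goes at most 50 mm and 8.59 degrees, less where a joint would pass 70% of its speed; a pose out of reach is approached as far as the arm can. A call with a number of a shift or a turn outside -1 to 1 is refused whole. A call with a gripper value outside its range is refused whole. The fingers move at their own pace and stop on an object; FORCE is the grip in N (left out, the last holds). Time passes only in rows, so rows that repeat a pose let the fingers close. It gives the time, the measured TCP pose, the force and the opening at its end, in the units of the state.
- env.state(): the state, without advancing time (a new reading comes with each control period).
- env.camera(name): name is "scene" or "top" or "wrist"; returns a dict with "pixels" (420x560x3 uint8, red, green, blue), "z_map" (420x560 float32, mm along the optical axis (not along the pixel's ray), 0 where there is no reading), "camera_matrix" (3x3 intrinsics, pixels), "rvec" (rotation vector, rad) and "tvec" (3), from world to camera coordinates, as OpenCV has them; the wrist camera has in their place "tool_from_camera" (4x4, takes a point from camera to tool coordinates, whose origin is the TCP and whose axes are the tool frame's). Camera axes: x right, y down, z forward; pixel columns grow to the right and rows downward; lengths in mm; the calibration is good to about 2 mm. A picture is of the moment at which its call begins: read the wrist's pose just before it.
- env.sign_off(): hands the job in, once; it reports no verdict.
The state is a dict: "clock": time; "joint_pos": joint angles; "qd": joint speeds; "tau": joint torques, N m; "eef_pos": TCP position; "eef_rot": TCP orientation; "wrist_force": force on the tool from outside, world axes, zero at the start; "ft_torque": the same for the moment, N m; "finger_gap": finger opening in mm.
Only numpy, scipy, OpenCV 4.12 (cv2) and the standard library are available. Lean on these libraries where they do the work, as an engineer would, in place of code of your own. Each camera call takes 0.05 s, during which the arm holds its last target.

## Working session

There is one attempt and no reset: what is moved stays moved. The work goes in short steps, Python scripts to look and compute and a shell command to move; the robot and the scene stay as the last step left them, time stands still between calls to the robot, and variables do not carry over. Pictures are saved under pics/ and viewed, and the job is handed in when it is done.

```bash
ls; mkdir -p pics
python3 - <<'E'
from workcell import env
import cv2
s=env.state(); print(s)
for n in ("scene","top","wrist"):
    c=env.camera(n); cv2.imwrite(f"pics/{n}0.png",c["pixels"][:,:,::-1])
    print(n,c["camera_matrix"].tolist(),{k:c[k].tolist() for k in c if k not in("pixels","z_map","camera_matrix")})
E
```

```text
pics
{'clock': 0.0, 'joint_pos': array([-1.40611417e+00,  1.59030675e-01,  1.59821144e+00, -1.26690883e-05,
        1.38620108e+00, -2.10080175e-01]), 'qd': array([ 0.00025233, -0.00210895, -0.00090643, -0.00087471, -0.00041468,
       -0.00023761]), 'tau': array([-2.72522868e-05, -3.85576916e+01, -3.22105050e+01,  7.00650201e-02,
        3.78024217e-02, -1.53031710e-04]), 'eef_pos': array([ 210.36269251, -534.47142911,  213.63966004]), 'eef_rot': array([-0.38232195,  2.01845342, -2.01465561]), 'wrist_force': array([-0.13935699,  0.63484828, -0.19996751]), 'ft_torque': array([-0.00682456,  0.00252446, -0.03195474]), 'finger_gap': 92.33555579966622}
scene [[462.54079308628434, 0.0, 283.08176607247856], [0.0, 462.54079308628434, 210.23575405950575], [0.0, 0.0, 1.0]] {'rvec': [0.9750589936026318, -2.496761343107056, 0.9811934013857815], 'tvec': [428.7394291263196, 318.13962648576836, 887.3393419350667]}
top [[458.13815582281404, 0.0, 280.96439915876925], [0.0, 458.13815582281404, 200.81416562743516], [0.0, 0.0, 1.0]] {'rvec': [2.1217184194011116, -2.1681948529530204, 0.1408239755275265], 'tvec': [33.32420808260278, 587.4933597937909, 1244.7822614955699]}
wrist [[333.21588179410924, 0.0, 279.85815951784866], [0.0, 333.21588179410924, 204.45750922976848], [0.0, 0.0, 1.0]] {'tool_from_camera': [[-1.0807749570733779e-05, 0.9705612985574577, 0.24085424145248518, -67.25051208724594], [0.000644075526481432, -0.24085418475328482, 0.9705610989801441, -169.64299499858095], [0.9999997925249317, 0.00016561790366946368, -0.0006225116876391105, 1.6736876717404758], [0.0, 0.0, 0.0, 1.0]]}
```

View pics/top0.png

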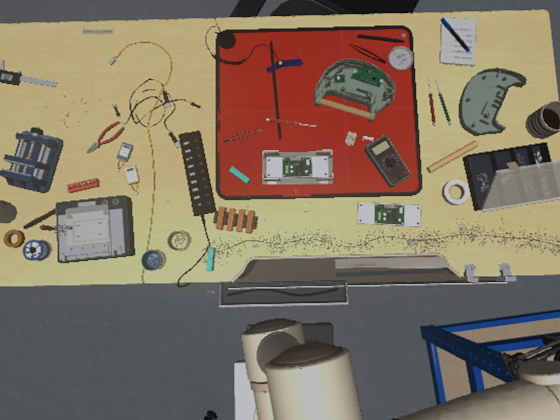

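View pics/scene0.png

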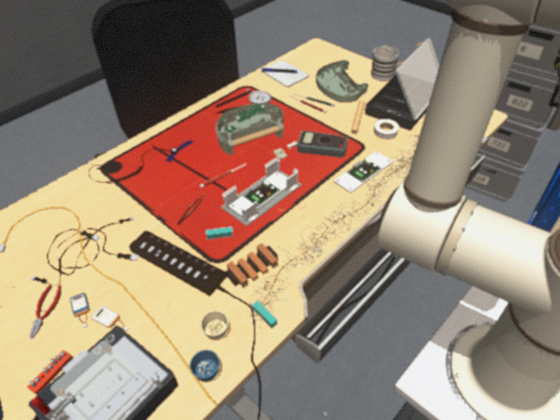

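View pics/wrist0.png

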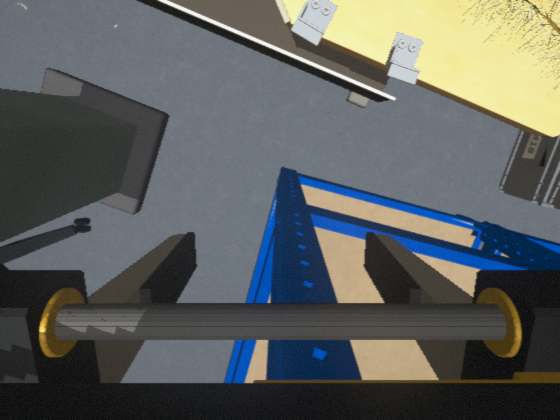

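```bash
cat > h.py <<'E'
from workcell import env
import numpy as np, cv2
from scipy.spatial.transform import Rotation as R
def cam(n):
    s=env.state(); c=env.camera(n)
    if n=="wrist":
        T=np.eye(4); T[:3,:3]=R.from_rotvec(s["eef_rot"]).as_matrix(); T[:3,3]=s["eef_pos"]
        c["W"]=T@np.array(c["tool_from_camera"])
    else:
        T=np.eye(4); T[:3,:3]=R.from_rotvec(c["rvec"]).as_matrix(); T[:3,3]=c["tvec"]
        c["W"]=np.linalg.inv(T)
    return c
def ray(c,u,v,z):  # intersect with world plane z
    K=c["camera_matrix"]; d=c["W"][:3,:3]@np.linalg.inv(K)@[u,v,1]; o=c["W"][:3,3]
    return o+d*(z-o[2])/d[2]
def pts(c):
    K=c["camera_matrix"]; h,w=c["z_map"].shape; u,v=np.meshgrid(np.arange(w),np.arange(h)); z=c["z_map"]
    p=np.stack([(u-K[0,2])/K[0,0]*z,(v-K[1,2])/K[1,1]*z,z],-1)
    return p@c["W"][:3,:3].T+c["W"][:3,3]
def crop(c,name,u0,v0,u1,v1,k):
    cv2.imwrite(f"pics/{name}.png",cv2.resize(c["pixels"][v0:v1,u0:u1,::-1],None,fx=k,fy=k,interpolation=cv2.INTER_CUBIC))
E
python3 - <<'E'
from h import *
c=cam("top")
crop(c,"top_stand",200,195,270,250,10)
crop(c,"top_nest",250,140,430,235,4)
P=pts(c)
for u,v in [(222,213),(232,215),(241,217),(251,218),(390,213),(297,167),(268,167),(326,167),(365,212),(416,216),(300,215),(180,240),(386,160)]: print(u,v,P[v,u].round(1), )
print(env.state()["clock"])
E
```

```text
222 213 [558.5 187.8  31.2]
232 215 [553.9 161.3  15.6]
241 217 [547.4 135.5  17.9]
251 218 [542.8 106.2  28.8]
390 213 [ 549.3 -287.8   19.8]
297 167 [686.5 -27.3  29. ]
268 167 [690.5  56.1  19.3]
326 167 [ 687.1 -111.3   17.4]
365 212 [ 555.3 -219.6    5.6]
416 216 [ 540.3 -364.1    8.2]
300 215 [551.8 -33.3  -4.2]
180 240 [486.5 311.8   5. ]
386 160 [ 698.5 -279.9   40. ]
0.2
```

View pics/top_stand.png

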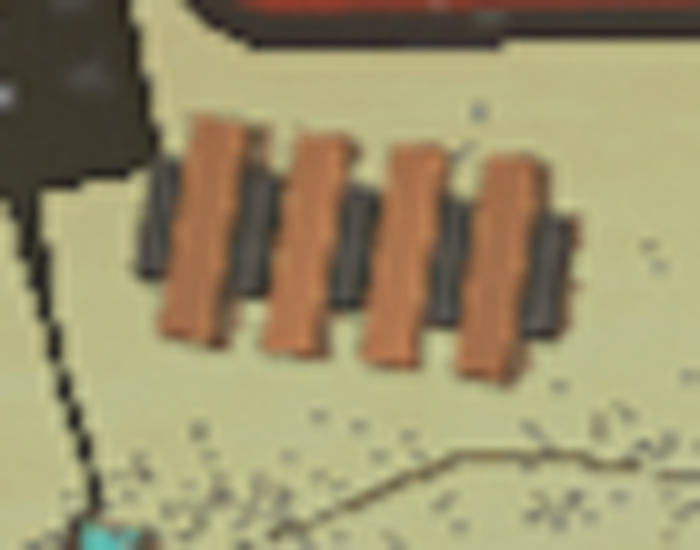

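View pics/top_nest.png

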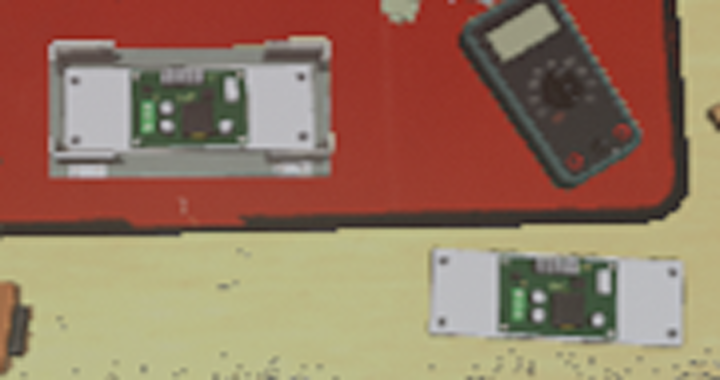

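```bash
cat >> h.py <<'E'
def go(pos,yaw_deg=None,jaw=None):
    """target TCP pos, tool down, jaws (tool z) along world yaw angle (mod 180). prints offset/delta_rot"""
    s=env.state(); Rc=R.from_rotvec(s["eef_rot"]).as_matrix()
    best=None
    if yaw_deg is None: Rt=Rc
    else:
        for k in (0,180):
            a=np.deg2rad(yaw_deg+k); z=np.array([np.cos(a),np.sin(a),0]); y=np.array([0,0,-1.]); x=np.cross(y,z)
            M=np.stack([x,y,z],1); r=R.from_matrix(Rc.T@M).as_rotvec()
            if best is None or np.linalg.norm(r)<np.linalg.norm(best[0]): best=(r,M)
            print("alt",k,(r/(np.pi/2)).round(4))
        Rt=best[1]
    off=Rc.T@(np.array(pos)-s["eef_pos"])/300
    print("pos",s["eef_pos"].round(1),"dist",np.linalg.norm(off*300).round(1),"offset",off.round(4), "rot", None if best is None else (best[0]/(np.pi/2)).round(4), "j",s["joint_pos"].round(2),"t",s["clock"])
def st():
    s=env.state(); M=R.from_rotvec(s["eef_rot"]).as_matrix()
    print("t",round(s["clock"],2),"pos",s["eef_pos"].round(1),"jawyaw",np.rad2deg(np.arctan2(M[1,2],M[0,2])).round(2),"down",M[:,1].round(3),"F",s["wrist_force"].round(1),"gap",round(s["finger_gap"],1),"j",s["joint_pos"].round(2))
E
python3 - <<'E'
from h import *
c=cam("top")
st()
M=R.from_rotvec(env.state()["eef_rot"]).as_matrix();print(M.round(3))
def p(u,v,z,k=10,u0=200,v0=195): return ray(c,u0+(u+.5)/k-.5,v0+(v+.5)/k-.5,z)
print("L",p(220,120,26),p(193,340,26)); print("R",p(513,157,26),p(490,378,26))
print("mid",p(323,140,16),p(295,352,16),p(418,148,16),p(392,363,16))
q=lambda u,v,z:p(u,v,z,4,250,140)
print("upper",[q(*a,7)[:2].round(1) for a in[(431,248),(684,258),(682,344),(429,332)]])
print("lower",[q(*a,15)[:2].round(1) for a in[(66,65),(314,62),(312,146),(68,150)]])
P=pts(c)
for n,(u,v) in dict(L=(221,218),a=(231,219),b=(240.5,220),R=(250,221)).items():
    print(n,[P[int(v)+d,int(u),2].round(1) for d in(-8,-5,-2,1,4,7)])
E
```

```text
t 0.25 pos [ 210.4 -534.8  214.1] jawyaw -68.53 down [-0.     0.001 -1.   ] F [-0.1  0.7  0.6] gap 91.7 j [-1.41  0.16  1.6   0.    1.39 -0.21]
[[-0.931 -0.     0.366]
 [-0.366  0.001 -0.931]
 [-0.    -1.    -0.001]]
L [577.54958896 189.70145808  26.        ] [515.15917618 197.50716505  26.        ]
R [565.12692821 106.59642794  26.        ] [502.62292627 113.8152915   26.        ]
mid [572.43672856 161.62071872  16.        ] [511.93771461 169.94827555  16.        ] [569.53006059 134.46317258  16.        ] [508.21218752 142.39900416  16.        ]
upper [array([ 585.6, -198.9]), array([ 574.3, -379.8]), array([ 512.6, -374.5]), array([ 525.1, -194.8])]
lower [array([724.6,  61.1]), array([ 722.6, -118.9]), array([ 660.6, -115.3]), array([661.7,  60.7])]
L [np.float64(27.6), np.float64(32.2), np.float64(29.4), np.float64(29.9), np.float64(31.4), np.float64(22.6)]
a [np.float64(20.5), np.float64(13.4), np.float64(19.6), np.float64(18.0), np.float64(15.2), np.float64(16.3)]
b [np.float64(17.7), np.float64(17.2), np.float64(12.6), np.float64(21.0), np.float64(21.1), np.float64(19.2)]
R [np.float64(30.0), np.float64(29.4), np.float64(31.3), np.float64(32.4), np.float64(27.6), np.float64(22.8)]
```

Run:
```python
from h import *
go([400,-250,230],-40); go([600,40,200],-7)
```

```text
alt 0 [ 5.00e-04 -3.17e-01 -3.00e-04]
alt 180 [4.000e-04 1.683e+00 7.000e-04]
pos [ 210.4 -534.8  214.1] dist 342.5 offset [-0.9356 -0.0521 -0.6522] rot [ 5.00e-04 -3.17e-01 -3.00e-04] j [-1.41  0.16  1.6   0.    1.39 -0.21] t 0.25
alt 0 [ 4.000e-04 -6.836e-01 -4.000e-04]
alt 180 [5.0000e-04 1.3164e+00 5.0000e-04]
pos [ 210.4 -534.8  214.1] dist 694.5 offset [-1.9098  0.0487 -1.3076] rot [ 4.000e-04 -6.836e-01 -4.000e-04] j [-1.41  0.16  1.6   0.    1.39 -0.21] t 0.25
```

```bash
python3 -m crank '{"hand":[91,91,91,91,91,91,91,91],"offset":[[-0.93,-0.05,-0.65],[-0.93,-0.05,-0.65],[-0.93,-0.05,-0.65],[-0.93,-0.05,-0.65],[-0.93,-0.05,-0.65],[-0.93,-0.05,-0.65],[-0.93,-0.05,-0.65],[-0.93,-0.05,-0.65]],"delta_rot":[[0,-0.32,0],[0,-0.32,0],[0,-0.32,0],[0,-0.32,0],[0,-0.32,0],[0,-0.32,0],[0,-0.32,0],[0,-0.32,0]]}' 20
python3 - <<'E'
from h import *
go([600,40,200],-7)
E
```

```text
clock: 1.05
eef_pos: [400.6, -247.5, 229.6]
eef_rot: [-0.8, 1.695, -1.693]
wrist_force: [0.1, -0.1, 0.0]
finger_gap: 90.8
alt 0 [-2.000e-04 -3.598e-01 -1.300e-03]
alt 180 [ 1.7000e-03  1.6402e+00 -3.0000e-04]
pos [ 400.6 -247.5  229.6] dist 351.1 offset [-1.1623  0.1011 -0.0945] rot [-2.000e-04 -3.598e-01 -1.300e-03] j [-0.81 -0.13  1.86  0.    1.41 -0.13] t 1.05
```

```bash
python3 -m crank '{"hand":[91,91,91,91,91,91,91,91],"offset":[[-1,0.1,-0.1],[-1,0.1,-0.1],[-1,0.1,-0.1],[-1,0.1,-0.1],[-1,0.1,-0.1],[-1,0.1,-0.1],[-1,0.1,-0.1],[-1,0.1,-0.1]],"delta_rot":[[0,-0.36,0],[0,-0.36,0],[0,-0.36,0],[0,-0.36,0],[0,-0.36,0],[0,-0.36,0],[0,-0.36,0],[0,-0.36,0]]}' 20
python3 - <<'E'
from h import *
st(); c=cam("wrist"); cv2.imwrite("pics/w1.png",c["pixels"][:,:,::-1])
np.savez("w1.npz",**c)
E
```

```text
clock: 1.85
eef_pos: [567.9, 3.7, 199.6]
eef_rot: [-1.149, 1.298, -1.296]
wrist_force: [-0.1, -1.7, 0.4]
finger_gap: 91.0
t 1.85 pos [567.9   3.7 199.6] jawyaw -6.87 down [-0.     0.001 -1.   ] F [-0.1 -1.7  0.4] gap 91.0 j [-0.21  0.15  1.63  0.    1.36 -0.09]
```

View pics/w1.png

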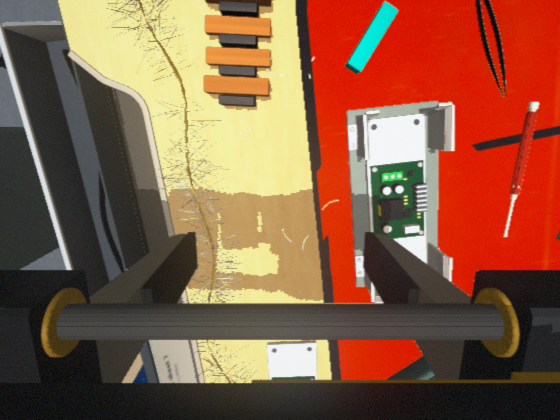

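Run:
```python
from h import *
c=dict(np.load("w1.npz"))
crop(c,"w1s",195,0,285,110,6)
crop(c,"w1n",340,90,470,290,4)
```

```text
(no output)
```

View pics/w1s.png

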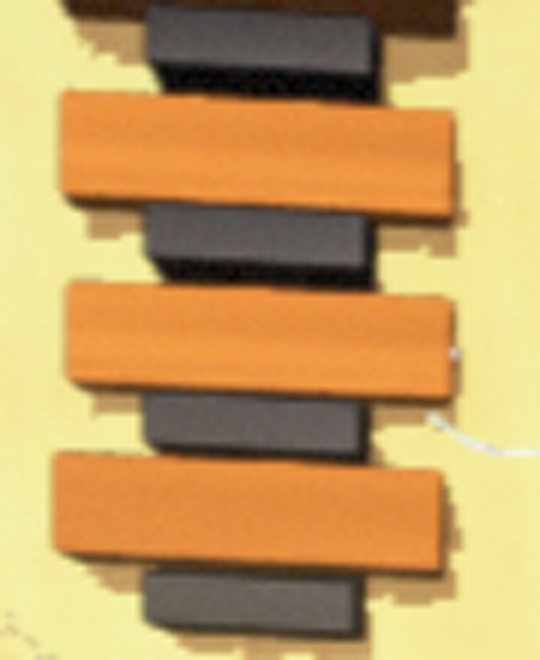

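View pics/w1n.png

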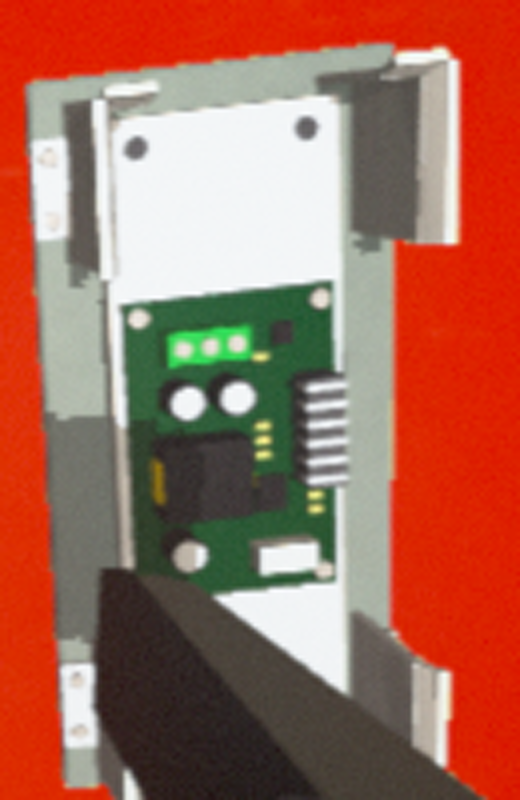

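Run:
```python
from h import *
c=dict(np.load("w1.npz")); P=pts(c)
p=lambda u,v,z,k=6,u0=195,v0=0: ray(c,u0+(u+.5)/k-.5,v0+(v+.5)/k-.5,z)
for v in (26,57,85): print(v,np.median(P[v-3:v+4,210:266,2]))
print(np.median(P[180:190,265:275,2]), "desk")
for zz,name,cs in((26,"R",[(55,455),(440,470),(438,568),(53,550)]),(16,"b",[(68,282),(452,298),(451,397),(68,382)]),(16,"a",[(62,92),(454,112),(452,212),(62,198)]),(26,"a26",[(62,92),(454,112),(452,212),(62,198)])):
    q=np.array([p(u,v,zz)[:2] for u,v in cs]); d=q[1]-q[0]; print(name,q.mean(0).round(1),np.linalg.norm(d).round(1),np.linalg.norm(q[2]-q[1]).round(1),np.rad2deg(np.arctan2(d[1],d[0])).round(1), q.round(1).tolist())
q=lambda u,v,z:p(u,v,z,4,340,90)[:2]
print("plate hole/corners",[q(*a,15).round(1) for a in[(110,118),(335,97),(350,590),(135,147),(305,127)]])
print("nest plate",[q(*a,8).round(1) for a in[(28,85),(392,45),(65,785)]])
print("board",[q(*a,17).round(1) for a in[(122,305),(333,282),(338,583)]])
```

```text
26 15.578031548138028
57 15.553633233344073
85 25.49242745992234
-0.5967391570308678 desk
R [537.8 109.3] 62.2 15.1 -9.0 [[508.3, 121.5], [569.8, 111.8], [567.5, 96.9], [505.5, 107.2]]
b [542.8 136.5] 62.6 15.1 -9.1 [[513.1, 149.0], [574.9, 139.1], [572.8, 124.1], [510.4, 134.0]]
a [546.6 164.1] 62.6 14.7 -9.5 [[516.9, 176.7], [578.7, 166.3], [576.5, 151.8], [514.2, 161.4]]
a26 [547.5 161.4] 60.9 14.2 -9.5 [[518.6, 173.6], [578.6, 163.5], [576.5, 149.5], [516.0, 158.8]]
plate hole/corners [array([665.9,  61.3]), array([723.4,  59.6]), array([725.3, -75. ]), array([671.9,  53.3]), array([715.6,  53.1])]
nest plate [array([646.9,  72.1]), array([741.2,  70.8]), array([ 643.3, -129.1])]
board [array([665.8,  13. ]), array([721.3,  12.5]), array([721.2, -71.7])]
```

Run:
```python
from h import *
go([536.5,109.5,60],-9)
```

```text
alt 0 [ 0.      0.0226 -0.0007]
alt 180 [-1.0000e-03 -1.9774e+00 -0.0000e+00]
pos [567.6   2.6 199.9] dist 178.8 offset [-0.3406  0.4668 -0.1462] rot [ 0.      0.0226 -0.0007] j [-0.21  0.15  1.64  0.    1.36 -0.09] t 1.9
```

```bash
python3 -m crank '{"hand":[85,85,85,85,85,85,85],"offset":[[-0.34,0.2,-0.146],[-0.34,0.3,-0.146],[-0.34,0.467,-0.146],[-0.34,0.467,-0.146],[-0.34,0.467,-0.146],[-0.34,0.467,-0.146],[-0.34,0.467,-0.146]],"delta_rot":[[0,0.023,0],[0,0.023,0],[0,0.023,0],[0,0.023,0],[0,0.023,0],[0,0.023,0],[0,0.023,0]]}' 15
python3 - <<'E'
from h import *
st(); c=cam("wrist"); cv2.imwrite("pics/w2.png",c["pixels"][:,:,::-1]); 
go([536.5,109.5,8],-9)
E
```

```text
clock: 2.6
eef_pos: [539.0, 107.6, 62.8]
eef_rot: [-1.125, 1.322, -1.327]
wrist_force: [0.1, -0.9, 0.5]
finger_gap: 85.1
t 2.6 pos [539.  107.6  62.8] jawyaw -9.14 down [ 0.005  0.001 -1.   ] F [ 0.1 -0.9  0.5] gap 85.1 j [-0.02  0.26  1.8   0.    1.08  0.14]
alt 0 [-0.0034 -0.0015 -0.0009]
alt 180 [ 1.5000e-03  1.9985e+00 -5.3000e-03]
pos [539.1 107.8  62.9] dist 55.0 offset [-0.0038  0.183  -0.0105] rot [-0.0034 -0.0015 -0.0009] j [-0.02  0.26  1.8   0.    1.08  0.14] t 2.65
```

View pics/w2.png

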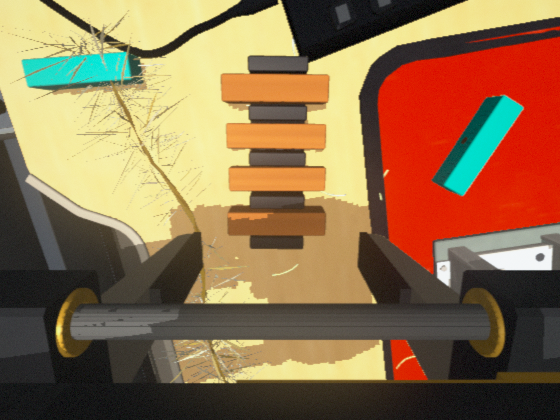

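Run:
```python
from h import *
c=cam("wrist"); np.savez("w2.npz",**c); crop(c,"w2s",200,40,350,260,4)
```

```text
(no output)
```

View pics/w2s.png

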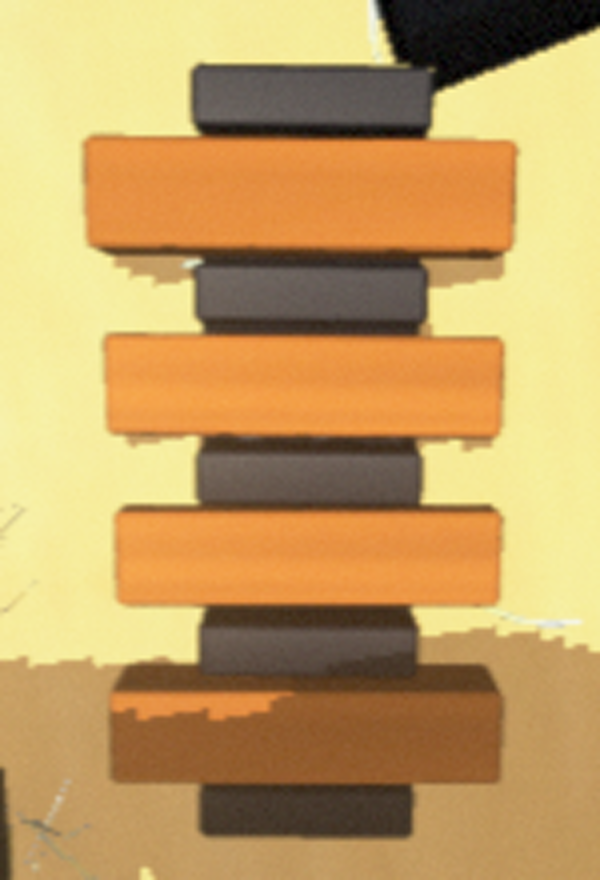

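Run:
```python
from h import *
c=dict(np.load("w2.npz"))
p=lambda u,v,z,k=4,u0=200,v0=40: ray(c,u0+(u+.5)/k-.5,v0+(v+.5)/k-.5,z)
for n,cs in dict(R=[(110,690),(501,690),(499,782),(111,782)],L=[(86,137),(515,143),(512,250),(90,245)]).items():
    q=np.array([p(u,v,26)[:2] for u,v in cs]); d=q[1]-q[0]+q[2]-q[3]; print(n,q.mean(0).round(1),np.linalg.norm(d/2).round(1),np.linalg.norm(q[2]-q[1]).round(1),np.rad2deg(np.arctan2(d[1],d[0])).round(1))
go([537.5,110,8],-9)
```

```text
R [537.9 110. ] 63.1 15.6 -9.2
L [550.7 192.2] 62.6 14.9 -9.8
alt 0 [-0.0031 -0.0013 -0.001 ]
alt 180 [ 1.5000e-03  1.9987e+00 -4.9000e-03]
pos [538.9 108.1  62.6] dist 54.7 offset [-0.0052  0.1821 -0.0065] rot [-0.0031 -0.0013 -0.001 ] j [-0.02  0.26  1.8   0.    1.08  0.14] t 2.7
```

```bash
python3 -m crank '{"hand":[85,85,85,85,55,55,55,55],"offset":[[-0.006,0.1,-0.005],[-0.006,0.182,-0.005],[-0.006,0.182,-0.005],[-0.006,0.182,-0.005],[-0.006,0.182,-0.005],[-0.006,0.182,-0.005],[-0.006,0.182,-0.005],[-0.006,0.182,-0.005]],"delta_rot":[[-0.003,0,0],[-0.003,0,0],[-0.003,0,0],[-0.003,0,0],[-0.003,0,0],[-0.003,0,0],[-0.003,0,0],[-0.003,0,0]]}' 15
python3 - <<'E'
from h import *
st(); go([537.5,110,60])
E
```

```text
clock: 3.5
eef_pos: [538.9, 110.1, 9.2]
eef_rot: [-1.127, 1.324, -1.325]
wrist_force: [-0.9, 0.2, 6.8]
finger_gap: 63.7
t 3.5 pos [538.9 110.1   9.2] jawyaw -9.12 down [ 0.002  0.001 -1.   ] F [-0.9  0.2  6.8] gap 63.7 j [-0.02  0.35  1.81  0.    0.98  0.14]
pos [538.9 110.1   9.2] dist 50.8 offset [ 0.0008 -0.1693 -0.0042] rot None j [-0.02  0.35  1.81  0.    0.98  0.14] t 3.5
```

```bash
python3 -m crank '{"hand":[55,55,55,55],"offset":[[0,-0.08,0],[0,-0.17,0],[0,-0.17,0],[0,-0.17,0]],"delta_rot":[[0,0,0],[0,0,0],[0,0,0],[0,0,0]]}' 15
python3 - <<'E'
from h import *
st(); go([540,0,30],0)
E
```

```text
clock: 3.9
eef_pos: [539.0, 110.1, 60.3]
eef_rot: [-1.126, 1.324, -1.326]
wrist_force: [-0.2, -0.3, -0.1]
finger_gap: 63.9
t 3.9 pos [539.  110.1  60.3] jawyaw -9.11 down [ 0.003  0.001 -1.   ] F [-0.2 -0.3 -0.1] gap 63.9 j [-0.02  0.27  1.8   0.    1.07  0.14]
alt 0 [-0.002  -0.1013 -0.001 ]
alt 180 [ 1.5000e-03  1.8987e+00 -3.0000e-03]
pos [539.  110.1  60.3] dist 114.2 offset [0.3619 0.1006 0.061 ] rot [-0.002  -0.1013 -0.001 ] j [-0.02  0.27  1.8   0.    1.07  0.14] t 3.9
```

```bash
python3 -m crank '{"hand":[55,55,55,55,55,55,55],"offset":[[0.12,0,0.061],[0.24,0,0.061],[0.362,0.1,0.061],[0.362,0.15,0.061],[0.362,0.185,0.061],[0.362,0.185,0.061],[0.362,0.185,0.061]],"delta_rot":[[-0.002,-0.05,0],[-0.002,-0.1,0],[-0.002,-0.101,0],[-0.002,-0.101,0],[-0.002,-0.101,0],[-0.002,-0.101,0],[-0.002,-0.101,0]]}' 15
python3 - <<'E'
from h import *
st(); go([540,0,4],0)
E
```

```text
clock: 4.6
eef_pos: [539.7, 1.2, 3.9]
eef_rot: [-1.209, 1.21, -1.207]
wrist_force: [0.1, 0.2, 1.2]
finger_gap: 63.9
t 4.6 pos [539.7   1.2   3.9] jawyaw 0.04 down [-0.001  0.002 -1.   ] F [0.1 0.2 1.2] gap 63.9 j [-0.22  0.34  1.84  0.    0.96 -0.23]
alt 0 [ 0.0007  0.0004 -0.0014]
alt 180 [-2.1000e-03 -1.9996e+00 -1.1000e-03]
pos [539.7   1.2   3.9] dist 1.2 offset [ 0.0039 -0.0002  0.001 ] rot [ 0.0007  0.0004 -0.0014] j [-0.22  0.34  1.84  0.    0.96 -0.23] t 4.6
```

```bash
python3 -m crank '{"hand":[82,82,82,82,82,82,82,82],"offset":[[0,0,0],[0,0,0],[0,-0.1,0],[0,-0.25,0],[0,-0.4,0],[0,-0.4,0],[0,-0.4,0],[0,-0.4,0]],"delta_rot":[[0,0,0],[0,0,0],[0,0,0],[0,0,0],[0,0.095,0],[0,0.19,0],[0,0.285,0],[0,0.38,0]]}' 15
python3 - <<'E'
from h import *
st(); c=cam("wrist"); np.savez("w3.npz",**c); cv2.imwrite("pics/w3.png",c["pixels"][:,:,::-1]); go([540,1.2,60],-90)
E
```

```text
clock: 5.4
eef_pos: [540.2, 1.2, 124.8]
eef_rot: [-0.86, 1.638, -1.635]
wrist_force: [0.4, 0.0, -0.1]
finger_gap: 82.1
t 5.4 pos [540.2   1.2 124.8] jawyaw -34.48 down [ 0.     0.002 -1.   ] F [ 0.4  0.  -0.1] gap 82.1 j [-0.22  0.16  1.78  0.    1.2   0.38]
alt 0 [ 1.200e-03  6.133e-01 -6.000e-04]
alt 180 [-8.0000e-04 -1.3867e+00 -1.4000e-03]
pos [540.1   1.2 124.5] dist 64.5 offset [5.00e-04 2.15e-01 1.00e-04] rot [ 1.200e-03  6.133e-01 -6.000e-04] j [-0.22  0.16  1.79  0.    1.2   0.38] t 5.45
```

View pics/w3.png

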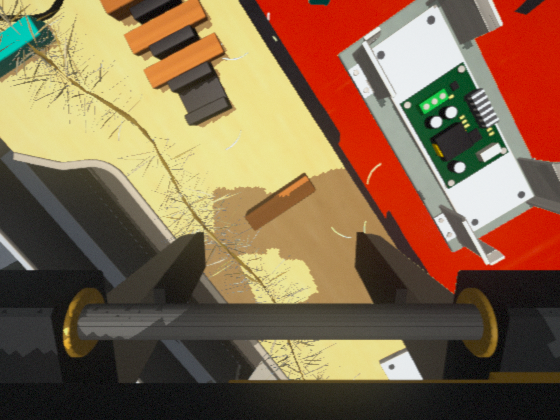

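Run:
```python
from h import *
c=dict(np.load("w3.npz")); crop(c,"w3n",335,0,555,260,3); crop(c,"w3s",230,160,330,240,6)
```

```text
(no output)
```

View pics/w3n.png

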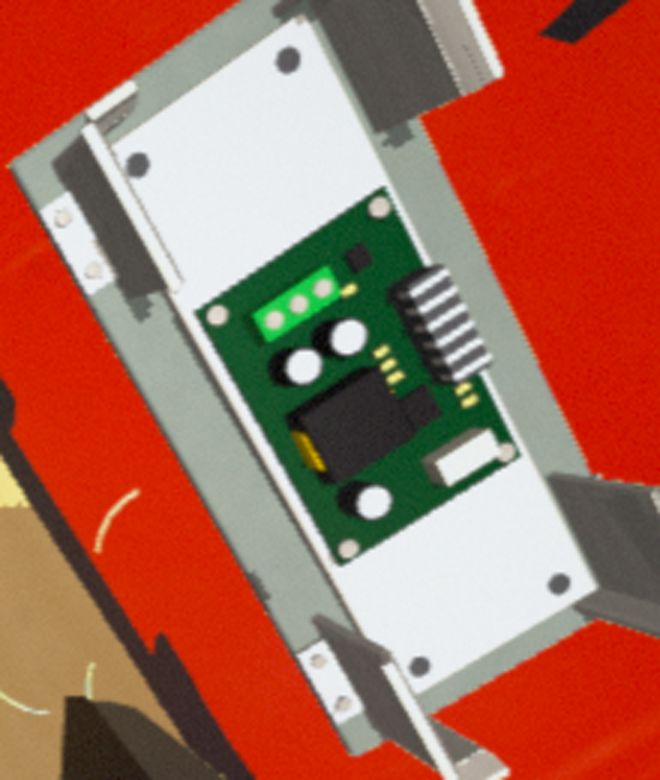

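View pics/w3s.png

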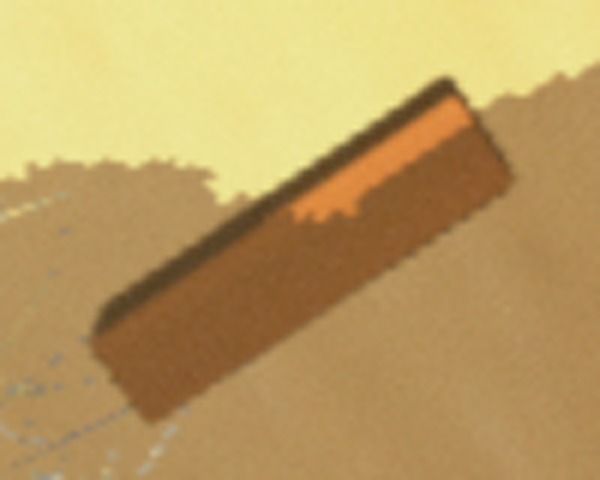

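Run:
```python
from h import *
c=dict(np.load("w3.npz"))
p=lambda u,v,z,k=3,u0=335,v0=0: ray(c,u0+(u+.5)/k-.5,v0+(v+.5)/k-.5,z)[:2]
h=np.array([p(*a,15) for a in[(138,165),(288,60),(559,583),(420,666)]])
print(h.round(1)); print("centre holes",h.mean(0).round(1)); d=(h[0]+h[1]-h[2]-h[3])/2; print("yaw of lengthwise from +y: ",np.rad2deg(np.arctan2(d[0],d[1])), np.linalg.norm(d)); d=h[1]-h[0]+h[2]-h[3]; print(np.rad2deg(np.arctan2(d[1],d[0])))
b=np.array([p(*a,17) for a in[(195,312),(385,188),(520,455),(340,565)]]); print("board",b.round(1),b.mean(0).round(1))
n=np.array([p(*a,8) for a in[(10,165),(355,755)]]);print("nest left edge",n.round(1),n.mean(0))
q=np.array([p(*a,20,6,230,160) for a in[(93,343),(455,93),(514,178),(155,420)]]); d=q[1]-q[0]+q[2]-q[3];print("stick",q.mean(0).round(1),np.linalg.norm(d/2),np.rad2deg(np.arctan2(d[1],d[0])),np.linalg.norm(q[3]-q[0]))
```

```text
[[ 672.1   52.9]
 [ 715.9   52.7]
 [ 715.1 -110.9]
 [ 671.2 -110.8]]
centre holes [693.6 -29. ]
yaw of lengthwise from +y:  0.30616242981561054 163.63584440129284
-0.18539154154857476
board [[665.6  12.9]
 [721.3  12. ]
 [720.5 -70.5]
 [665.4 -70. ]] [693.2 -28.9]
nest left edge [[ 646.4   72.1]
 [ 644.4 -129.3]] [645.41465679 -28.62114862]
stick [5.41e+02 4.00e-01] 62.21355423607913 0.5938654949787532 14.410685691114551
```

```bash
python3 -m crank '{"hand":[50,50,50,50,50,50,50,50],"offset":[[0,0,0],[0,0,0],[0,0.1,0],[0,0.2,0],[0,0.2,0],[0,0.2,0],[0,0.2,0],[0,0.2,0]],"delta_rot":[[0,0.095,0],[0,0.19,0],[0,0.285,0],[0,0.38,0],[0,0.475,0],[0,0.57,0],[0,0.613,0],[0,0.613,0]]}' 15
python3 - <<'E'
from h import *
st(); go([540.5,0.9,6],-90)
E
```

```text
clock: 6.25
eef_pos: [540.2, 1.6, 64.6]
eef_rot: [-0.003, 2.222, -2.218]
wrist_force: [0.7, 0.2, -1.1]
finger_gap: 49.9
t 6.25 pos [540.2   1.6  64.6] jawyaw -89.83 down [ 0.     0.002 -1.   ] F [ 0.7  0.2 -1.1] gap 49.9 j [-0.22  0.24  1.82  0.    1.08  1.34]
alt 0 [ 0.0013  0.0019 -0.0002]
alt 180 [-3.0000e-04 -1.9981e+00 -2.0000e-03]
pos [540.2   1.6  64.6] dist 58.6 offset [-0.0011  0.1953  0.0026] rot [ 0.0013  0.0019 -0.0002] j [-0.22  0.24  1.82  0.    1.08  1.34] t 6.25
```

```bash
python3 -m crank '{"hand":[50,50,50,50,8,8,8,8],"offset":[[-0.001,0.1,0.003],[-0.001,0.195,0.003],[-0.001,0.195,0.003],[-0.001,0.195,0.003],[-0.001,0.195,0.003],[-0.001,0.195,0.003],[-0.001,0.195,0.003],[-0.001,0.195,0.003]],"delta_rot":[[0.001,0.002,0],[0.001,0.002,0],[0.001,0.002,0],[0.001,0.002,0],[0.001,0.002,0],[0.001,0.002,0],[0.001,0.002,0],[0.001,0.002,0]]}' 15
python3 - <<'E'
from h import *
st()
E
```

```text
clock: 7.05
eef_pos: [541.0, 0.7, 6.8]
eef_rot: [0.001, 2.221, -2.22]
wrist_force: [0.1, 0.7, -0.3]
finger_gap: 19.9
t 7.05 pos [541.    0.7   6.8] jawyaw -89.99 down [ 0.001  0.    -1.   ] F [ 0.1  0.7 -0.3] gap 19.9 j [-0.22  0.33  1.84  0.    0.97  1.35]
```

```bash
python3 -m crank '{"hand":[8,8,8,8,8,8],"offset":[[0,0,0],[0,0,0],[0,0,0],[0,-0.15,0],[0,-0.3,0],[0,-0.3,0]],"delta_rot":[[0,0,0],[0,0,0],[0,0,0],[0,0,0],[0,0,0],[0,0,0]]}' 15
python3 - <<'E'
from h import *
st(); go([693.4,-95,97],-90)
c=cam("wrist"); cv2.imwrite("pics/w4.png",c["pixels"][:,:,::-1])
E
```

```text
clock: 7.65
eef_pos: [545.8, -0.4, 103.6]
eef_rot: [0.015, 2.211, -2.217]
wrist_force: [0.9, -0.6, 0.0]
finger_gap: 15.6
t 7.65 pos [ 5.458e+02 -4.000e-01  1.036e+02] jawyaw -89.99 down [ 0.014 -0.003 -1.   ] F [ 0.9 -0.6  0. ] gap 15.6 j [-0.22  0.19  1.8   0.    1.15  1.35]
alt 0 [-0.0017  0.0002 -0.0088]
alt 180 [-0.0139 -1.9998  0.0026]
pos [ 5.458e+02 -4.000e-01  1.036e+02] dist 175.4 offset [-0.4914  0.0297  0.3155] rot [-0.0017  0.0002 -0.0088] j [-0.22  0.19  1.8   0.    1.15  1.35] t 7.65
```

View pics/w4.png

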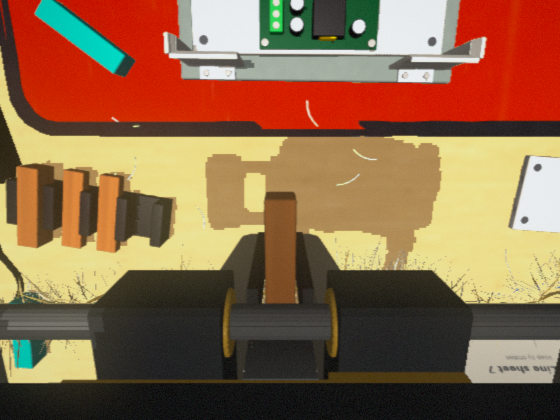

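Run:
```python
from h import *
c=cam("wrist"); crop(c,"w4s",240,170,320,270,6)
go([693.4,-95,97],-90)
K=c["camera_matrix"];T=c["tool_from_camera"]
for v in (198,199,200,201,202,204):
    d=T[:3,:3]@np.linalg.inv(K)@[280,v,1]; o=T[:3,3]; print(v,(o+d*(-13.2-o[1])/d[1]).round(1))
```

```text
alt 0 [-0.0003  0.0001 -0.0026]
alt 180 [-4.1000e-03 -1.9999e+00  4.0000e-04]
pos [5.418e+02 5.000e-01 9.800e+01] dist 179.2 offset [-0.5054  0.0054  0.3184] rot [-0.0003  0.0001 -0.0026] j [-0.22  0.19  1.8   0.    1.14  1.35] t 7.75
198 [-32.2 -13.2   1.5]
199 [-31.7 -13.2   1.5]
200 [-31.2 -13.2   1.5]
201 [-30.7 -13.2   1.5]
202 [-30.2 -13.2   1.5]
204 [-29.2 -13.2   1.5]
```

View pics/w4s.png

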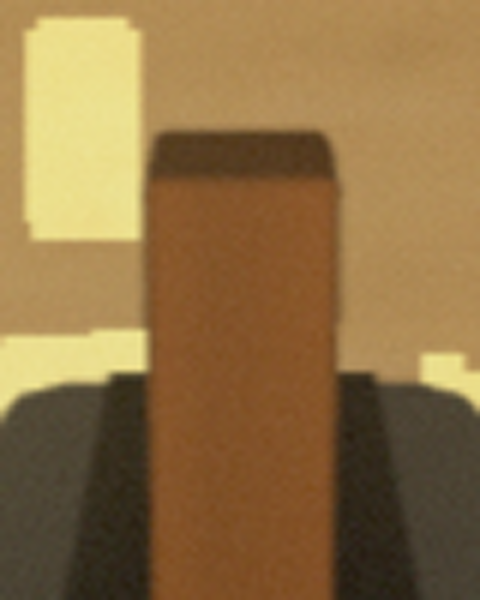

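```bash
python3 -m crank '{"hand":[8,8,8,8,8,8,8],"offset":[[-0.16,0,0.1],[-0.32,0,0.2],[-0.45,0,0.28],[-0.507,0,0.318],[-0.507,0,0.318],[-0.507,0,0.318],[-0.507,0,0.318]],"delta_rot":[[0,0,0],[0,0,0],[0,0,0],[0,0,0],[0,0,0],[0,0,0],[0,0,0]]}' 15
python3 - <<'E'
from h import *
st(); c=cam("wrist"); cv2.imwrite("pics/w5.png",c["pixels"][:,:,::-1]);go([693.8,-95,55],-90);go([693.8,-95,22.5],-90)
E
```

```text
clock: 8.45
eef_pos: [692.2, -93.7, 97.1]
eef_rot: [0.0, 2.221, -2.22]
wrist_force: [0.3, -0.3, -0.8]
finger_gap: 15.8
t 8.45 pos [692.2 -93.7  97.1] jawyaw -89.95 down [ 0.001  0.001 -1.   ] F [ 0.3 -0.3 -0.8] gap 15.8 j [-0.31  0.57  1.31  0.    1.26  1.26]
alt 0 [ 0.0002  0.0006 -0.0012]
alt 180 [-2.0000e-03 -1.9994e+00 -4.0000e-04]
pos [692.4 -93.7  97.7] dist 42.8 offset [-0.0043  0.1425  0.0043] rot [ 0.0002  0.0006 -0.0012] j [-0.31  0.57  1.31  0.    1.26  1.26] t 8.5
alt 0 [ 0.0002  0.0006 -0.0012]
alt 180 [-2.0000e-03 -1.9994e+00 -4.0000e-04]
pos [692.4 -93.7  97.7] dist 75.3 offset [-0.004   0.2508  0.0044] rot [ 0.0002  0.0006 -0.0012] j [-0.31  0.57  1.31  0.    1.26  1.26] t 8.5
```

View pics/w5.png

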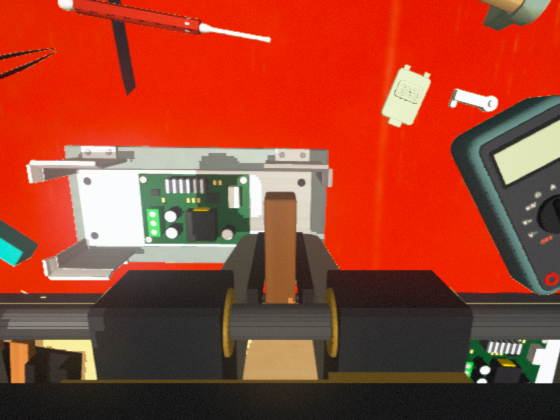

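```bash
python3 -m crank '{"hand":[8,8,8,8,8,8,8],"offset":[[-0.004,0.05,0.004],[-0.004,0.1,0.004],[-0.004,0.14,0.004],[-0.004,0.18,0.004],[-0.004,0.22,0.004],[-0.004,0.24,0.004],[-0.004,0.24,0.004]],"delta_rot":[[0,0,0],[0,0,0],[0,0,0],[0,0,0],[0,0,0],[0,0,0],[0,0,0]]}' 15
python3 - <<'E'
from h import *
st(); c=cam("wrist"); cv2.imwrite("pics/w6.png",c["pixels"][:,:,::-1]);go([693.8,-95,22],-90)
E
```

```text
clock: 9.2
eef_pos: [692.9, -94.6, 24.2]
eef_rot: [-0.001, 2.222, -2.22]
wrist_force: [-0.4, 0.2, -0.6]
finger_gap: 16.2
t 9.2 pos [692.9 -94.6  24.2] jawyaw -89.95 down [-0.     0.001 -1.   ] F [-0.4  0.2 -0.6] gap 16.2 j [-0.31  0.66  1.34  0.    1.15  1.26]
alt 0 [ 0.0004  0.0006 -0.0008]
alt 180 [-1.3000e-03 -1.9994e+00 -6.0000e-04]
pos [693.6 -94.8  25.3] dist 3.3 offset [-0.0007  0.011   0.0005] rot [ 0.0004  0.0006 -0.0008] j [-0.31  0.66  1.34  0.    1.15  1.26] t 9.25
```

View pics/w6.png

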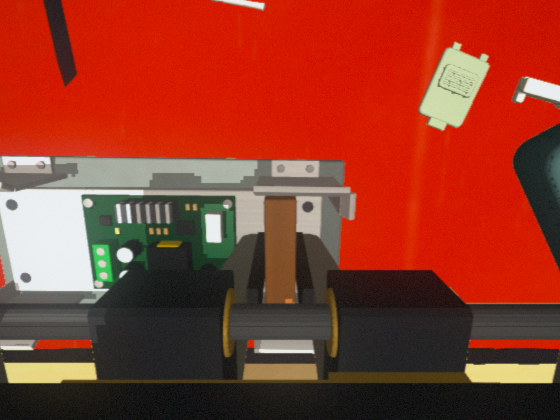

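```bash
python3 -m crank '{"hand":[8,8,8],"offset":[[0,0.006,0],[0,0.011,0],[0,0.011,0]],"delta_rot":[[0,0,0],[0,0,0],[0,0,0]]}' 15
python3 - <<'E'
from h import *
st();
E
```

```text
clock: 9.55
eef_pos: [693.7, -94.9, 22.2]
eef_rot: [0.001, 2.221, -2.22]
wrist_force: [-0.9, -0.1, 0.1]
finger_gap: 15.7
t 9.55 pos [693.7 -94.9  22.2] jawyaw -89.95 down [ 0.002  0.    -1.   ] F [-0.9 -0.1  0.1] gap 15.7 j [-0.31  0.66  1.34  0.    1.14  1.26]
```

```bash
python3 -m crank '{"hand":[8,8,8],"offset":[[0,0.003,0],[0,0.006,0],[0,0.006,0]],"delta_rot":[[0,0,0],[0,0,0],[0,0,0]]}' 15
python3 - <<'E'
from h import *
st();
E
```

```text
clock: 9.85
eef_pos: [693.9, -94.9, 22.0]
eef_rot: [0.001, 2.22, -2.22]
wrist_force: [-4.6, 1.0, 7.0]
finger_gap: 15.6
t 9.85 pos [693.9 -94.9  22. ] jawyaw -89.93 down [ 0.002  0.    -1.   ] F [-4.6  1.   7. ] gap 15.6 j [-0.31  0.66  1.34  0.    1.14  1.26]
```

```bash
python3 -m crank '{"hand":[25,25,25,25,25,25,25,25],"offset":[[0,-0.003,0],[0,-0.003,0],[0,-0.003,0],[0,-0.02,0],[0,-0.06,0],[0,-0.15,0],[0,-0.3,0],[0,-0.4,0]],"delta_rot":[[0,0,0],[0,0,0],[0,0,0],[0,0,0],[0,0,0],[0,0,0],[0,0,0],[0,0,0]]}' 15
python3 - <<'E'
from h import *
st(); c=cam("wrist"); np.savez("w7.npz",**c); cv2.imwrite("pics/w7.png",c["pixels"][:,:,::-1]); go([600,60,150],-50)
E
```

```text
clock: 10.65
eef_pos: [694.9, -95.3, 146.3]
eef_rot: [0.005, 2.217, -2.219]
wrist_force: [0.4, 0.3, 0.9]
finger_gap: 25.1
t 10.65 pos [694.9 -95.3 146.3] jawyaw -89.93 down [ 0.006 -0.001 -1.   ] F [0.4 0.3 0.9] gap 25.1 j [-0.31  0.53  1.27  0.    1.34  1.26]
alt 0 [-0.0054 -0.4436 -0.0079]
alt 180 [ 0.0101  1.5564 -0.0069]
pos [697.9 -96.1 152.6] dist 184.3 offset [ 0.3256  0.0021 -0.5208] rot [-0.0054 -0.4436 -0.0079] j [-0.31  0.52  1.26  0.    1.34  1.26] t 10.7
```

View pics/w7.png

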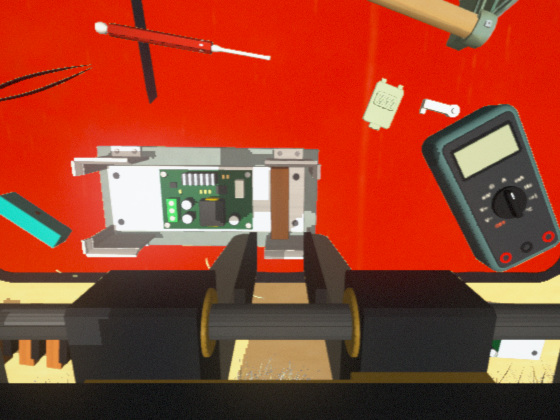

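```bash
python3 -m crank '{"hand":[85,85,85,85,85,85,85,85],"offset":[[0.07,0,-0.14],[0.14,0,-0.28],[0.21,0,-0.42],[0.28,0,-0.56],[0.35,0,-0.7],[0.42,0,-0.84],[0.48,0,-0.94],[0.48,0,-0.94]],"delta_rot":[[0,-0.09,0],[0,-0.18,0],[0,-0.27,0],[0,-0.36,0],[0,-0.45,0],[0,-0.54,0],[0,-0.63,0],[0,-0.72,0]]}' 15
python3 - <<'E'
from h import *
st(); go([551.0,192.2,60],-9.3)
E
```

```text
clock: 11.5
eef_pos: [551.3, 189.5, 150.2]
eef_rot: [-0.964, 1.505, -1.523]
wrist_force: [0.5, -0.4, -0.1]
finger_gap: 84.9
t 11.5 pos [551.3 189.5 150.2] jawyaw -24.51 down [ 0.014 -0.002 -1.   ] F [ 0.5 -0.4 -0.1] gap 84.9 j [ 0.13  0.22  1.65 -0.    1.25  0.56]
alt 0 [-0.0092 -0.169  -0.0012]
alt 180 [ 1.7000e-03  1.8309e+00 -1.3300e-02]
pos [551.3 189.5 150.2] dist 90.3 offset [-0.0066  0.3007 -0.0089] rot [-0.0092 -0.169  -0.0012] j [ 0.13  0.22  1.65 -0.    1.25  0.56] t 11.5
```

```bash
python3 -m crank '{"hand":[85,85,85,85,85,85],"offset":[[-0.007,0.05,-0.009],[-0.007,0.15,-0.009],[-0.007,0.27,-0.009],[-0.007,0.27,-0.009],[-0.007,0.27,-0.009],[-0.007,0.27,-0.009]],"delta_rot":[[-0.006,-0.09,0],[-0.006,-0.169,0],[-0.006,-0.169,0],[-0.006,-0.169,0],[-0.006,-0.169,0],[-0.006,-0.169,0]]}' 15
python3 - <<'E'
from h import *
st(); c=cam("wrist"); np.savez("w8.npz",**c); crop(c,"w8",180,100,380,300,4); go([551.0,192.2,9],-9.3)
E
```

```text
clock: 12.1
eef_pos: [552.6, 192.5, 71.8]
eef_rot: [-1.12, 1.322, -1.331]
wrist_force: [0.2, -0.5, 0.9]
finger_gap: 85.1
t 12.1 pos [552.6 192.5  71.8] jawyaw -9.32 down [ 0.009  0.001 -1.   ] F [ 0.2 -0.5  0.9] gap 85.1 j [ 0.13  0.33  1.7  -0.    1.11  0.29]
alt 0 [-0.0059 -0.0002 -0.0015]
alt 180 [ 0.0024  1.9998 -0.0093]
pos [552.7 192.5  71.8] dist 62.9 offset [ 0.0025  0.2094 -0.0075] rot [-0.0059 -0.0002 -0.0015] j [ 0.13  0.33  1.7  -0.    1.11  0.29] t 12.15
```

View pics/w8.png

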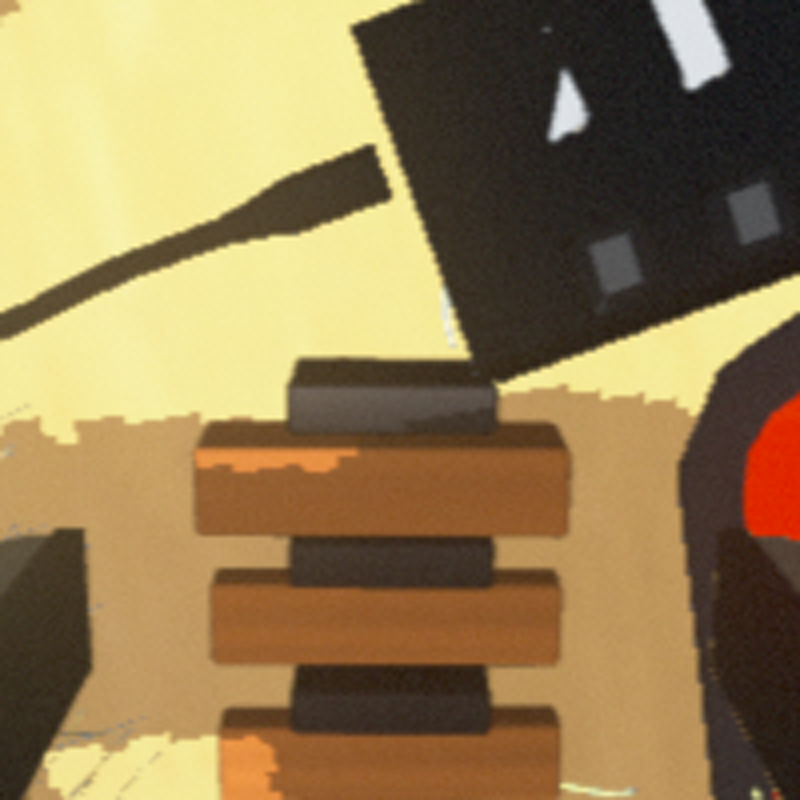

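Run:
```python
from h import *
c=dict(np.load("w8.npz"))
p=lambda u,v,z,k=4,u0=180,v0=100: ray(c,u0+(u+.5)/k-.5,v0+(v+.5)/k-.5,z)
q=np.array([p(u,v,26)[:2] for u,v in [(196,448),(569,450),(567,536),(197,534)]]); d=q[1]-q[0]+q[2]-q[3]; print(q.mean(0).round(1),np.linalg.norm(d/2).round(1),np.linalg.norm(q[2]-q[1]).round(1),np.rad2deg(np.arctan2(d[1],d[0])).round(1))
```

```text
[550.7 192.8] 62.7 15.2 -9.8
```

```bash
python3 -m crank '{"hand":[85,85,85,85,85,55,55,55],"offset":[[0.001,0.1,-0.007],[0.001,0.21,-0.007],[0.001,0.21,-0.007],[0.001,0.21,-0.007],[0.001,0.21,-0.007],[0.001,0.21,-0.007],[0.001,0.21,-0.007],[0.001,0.21,-0.007]],"delta_rot":[[-0.006,0.002,0],[-0.006,0.002,0],[-0.006,0.002,0],[-0.006,0.002,0],[-0.006,0.002,0],[-0.006,0.002,0],[-0.006,0.002,0],[-0.006,0.002,0]]}' 15; python3 -m crank '{"hand":[55,55,55,55,55,55],"offset":[[0,0,0],[0,0,0],[0,-0.08,0],[0,-0.18,0],[0,-0.18,0],[0,-0.18,0]],"delta_rot":[[0,0,0],[0,0,0],[0,0,0],[0,0,0],[0,0,0],[0,0,0]]}' 15
python3 - <<'E'
from h import *
st(); go([540,0,30],0)
E
```

```text
clock: 12.95
eef_pos: [551.8, 192.7, 9.7]
eef_rot: [-1.123, 1.33, -1.329]
wrist_force: [1.2, -0.1, 7.0]
finger_gap: 63.9
clock: 13.55
eef_pos: [552.0, 192.6, 64.0]
eef_rot: [-1.122, 1.33, -1.329]
wrist_force: [0.2, 0.2, -1.8]
finger_gap: 63.8
t 13.55 pos [552.  192.6  64. ] jawyaw -9.49 down [ 0.003  0.003 -1.   ] F [ 0.2  0.2 -1.8] gap 63.8 j [0.13 0.34 1.7  0.   1.1  0.29]
alt 0 [-0.0015 -0.1055 -0.0019]
alt 180 [ 0.0028  1.8945 -0.0023]
pos [552.  192.6  64. ] dist 196.0 offset [0.6403 0.1113 0.0662] rot [-0.0015 -0.1055 -0.0019] j [0.13 0.34 1.7  0.   1.1  0.29] t 13.55
```

```bash
python3 -m crank '{"hand":[55,55,55,55,55,55,55,55],"offset":[[0.15,0,0.03],[0.3,0,0.066],[0.45,0,0.066],[0.58,0,0.066],[0.64,0.07,0.066],[0.64,0.15,0.066],[0.64,0.199,0.066],[0.64,0.199,0.066]],"delta_rot":[[0,-0.05,0],[0,-0.1,0],[-0.001,-0.106,0],[-0.001,-0.106,0],[-0.001,-0.106,0],[-0.001,-0.106,0],[-0.001,-0.106,0],[-0.001,-0.106,0]]}' 15
python3 - <<'E'
from h import *
st()
E
```

```text
clock: 14.35
eef_pos: [538.5, 0.5, 1.6]
eef_rot: [-1.209, 1.212, -1.205]
wrist_force: [-0.6, -0.2, 0.4]
finger_gap: 63.9
t 14.35 pos [5.385e+02 5.000e-01 1.600e+00] jawyaw 0.05 down [-0.003  0.004 -1.   ] F [-0.6 -0.2  0.4] gap 63.9 j [-0.23  0.34  1.84  0.    0.96 -0.23]
```

```bash
python3 -m crank '{"hand":[55,55],"offset":[[0,-0.002,0],[0,-0.002,0]],"delta_rot":[[0,0,0],[0,0,0]]}' 15; python3 -m crank '{"hand":[82,82,82,82,82,82,82,82],"offset":[[0,0,0],[0,0,0],[0,-0.1,0],[0,-0.25,0],[0,-0.4,0],[0,-0.4,0],[0,-0.4,0],[0,-0.4,0]],"delta_rot":[[0,0,0],[0,0,0],[0,0,0],[0,0,0],[0,0.095,0],[0,0.19,0],[0,0.285,0],[0,0.38,0]]}' 15
python3 - <<'E'
from h import *
st(); c=cam("wrist"); np.savez("w9.npz",**c); cv2.imwrite("pics/w9.png",c["pixels"][:,:,::-1]); crop(c,"w9s",230,160,330,240,6);crop(c,"w9n",335,0,555,260,3)
E
```

```text
clock: 14.55
eef_pos: [537.7, 1.1, 1.3]
eef_rot: [-1.21, 1.213, -1.203]
wrist_force: [0.2, 0.9, 0.2]
finger_gap: 64.0
clock: 15.35
eef_pos: [538.5, 0.6, 122.0]
eef_rot: [-0.863, 1.642, -1.633]
wrist_force: [-0.9, 0.4, -1.2]
finger_gap: 81.8
t 15.35 pos [538.5   0.6 122. ] jawyaw -34.45 down [-0.004  0.004 -1.   ] F [-0.9  0.4 -1.2] gap 81.8 j [-0.23  0.16  1.79  0.    1.2   0.38]
```

View pics/w9s.png

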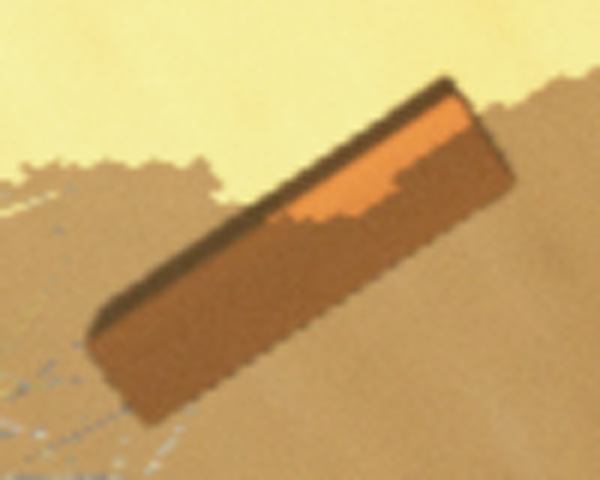

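View pics/w9n.png

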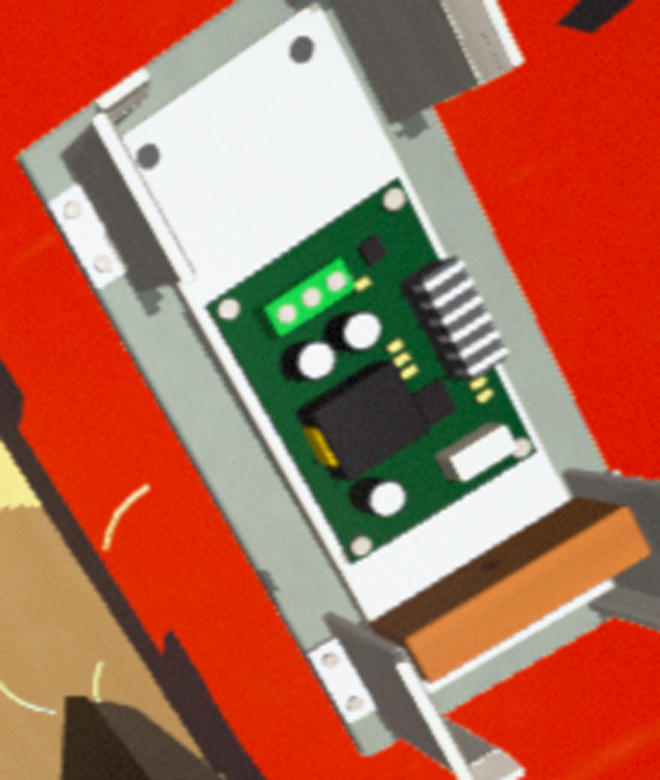

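Run:
```python
from h import *
c=dict(np.load("w9.npz"))
p=lambda u,v,z,k=3,u0=335,v0=0: ray(c,u0+(u+.5)/k-.5,v0+(v+.5)/k-.5,z)[:2]
def rect(n,q):
    q=np.array(q); d=q[1]-q[0]+q[2]-q[3];print(n,q.mean(0).round(1),np.linalg.norm(d/2).round(1),np.rad2deg(np.arctan2(d[1],d[0])).round(1),np.linalg.norm(q[3]-q[0]).round(1))
rect("stick2",[p(*a,20,6,230,160) for a in[(90,345),(455,93),(514,180),(152,424)]])
rect("board",[p(*a,17) for a in[(207,303),(400,178),(536,455),(352,562)]])
rect("stick1",[p(*a,35) for a in[(404,635),(632,506),(650,550),(428,680)]])
print(p(148,156,15),p(301,49,15))
go([539.5,0.6,60],-90)
```

```text
stick2 [5.389e+02 5.000e-01] 62.1 0.7 14.5
board [693.3 -29. ] 55.1 -1.5 83.2
stick1 [693.3 -95.1] 63.4 -1.1 14.9
[672.03911252  52.9825401 ] [715.90655709  52.8027825 ]
alt 0 [0.0035 0.6137 0.0011]
alt 180 [ 1.3000e-03 -1.3863e+00 -4.1000e-03]
pos [538.3   0.6 121.7] dist 61.7 offset [-0.0019  0.2056  0.0044] rot [0.0035 0.6137 0.0011] j [-0.23  0.16  1.79  0.    1.2   0.38] t 15.4
```

Stick 1 is at (693.3, −95.1), 66 mm from the module's middle and centred. Now I regrasp stick 2.

```bash
python3 -m crank '{"hand":[50,50,50,50,50,50,50,50],"offset":[[-0.002,0,0.002],[-0.002,0,0.002],[-0.002,0.1,0.002],[-0.002,0.19,0.002],[-0.002,0.19,0.002],[-0.002,0.19,0.002],[-0.002,0.19,0.002],[-0.002,0.19,0.002]],"delta_rot":[[0.002,0.095,0],[0.002,0.19,0],[0.002,0.285,0],[0.002,0.38,0],[0.002,0.475,0],[0.002,0.57,0],[0.002,0.614,0],[0.002,0.614,0]]}' 15
python3 - <<'E'
from h import *
st(); go([539,0.6,6.5],-90)
E
```

```text
clock: 16.2
eef_pos: [538.9, 1.1, 64.7]
eef_rot: [0.005, -2.222, 2.22]
wrist_force: [0.2, -0.3, 0.3]
finger_gap: 49.5
t 16.2 pos [538.9   1.1  64.7] jawyaw -89.9 down [-0.003  0.001 -1.   ] F [ 0.2 -0.3  0.3] gap 49.5 j [-0.22  0.24  1.82  0.    1.08  1.35]
alt 0 [0.0008 0.0011 0.0016]
alt 180 [ 2.6000e-03 -1.9989e+00 -1.2000e-03]
pos [538.9   1.1  64.7] dist 58.2 offset [-0.0007  0.1938  0.002 ] rot [0.0008 0.0011 0.0016] j [-0.22  0.24  1.82  0.    1.08  1.35] t 16.2
```

```bash
python3 -m crank '{"hand":[50,50,50,50,8,8,8,8],"offset":[[-0.001,0.1,0.002],[-0.001,0.193,0.002],[-0.001,0.193,0.002],[-0.001,0.193,0.002],[-0.001,0.193,0.002],[-0.001,0.193,0.002],[-0.001,0.193,0.002],[-0.001,0.193,0.002]],"delta_rot":[[0.001,0.001,0.002],[0.001,0.001,0.002],[0.001,0.001,0.002],[0.001,0.001,0.002],[0.001,0.001,0.002],[0.001,0.001,0.002],[0.001,0.001,0.002],[0.001,0.001,0.002]]}' 15; python3 -m crank '{"hand":[8,8,8],"offset":[[0,0,0],[0,0,0],[0,0,0]],"delta_rot":[[0,0,0],[0,0,0],[0,0,0]]}' 15;  python3 -m crank '{"hand":[8,8,8,8,8],"offset":[[0,-0.1,0],[0,-0.2,0],[0,-0.3,0],[0,-0.3,0],[0,-0.3,0]],"delta_rot":[[0,0,0],[0,0,0],[0,0,0],[0,0,0],[0,0,0]]}' 15
python3 - <<'E'
from h import *
c=cam("wrist"); crop(c,"w10s",240,170,320,270,6); st(); go([693.6,37,97],-90)
K=c["camera_matrix"];T=c["tool_from_camera"]
for v in (198,199,200,201,202,204):
    d=T[:3,:3]@np.linalg.inv(K)@[280,v,1]; o=T[:3,3]; print(v,(o+d*(-13.2-o[1])/d[1]).round(1))
E
```

```text
clock: 17.0
eef_pos: [539.6, 0.5, 7.5]
eef_rot: [0.001, 2.22, -2.221]
wrist_force: [-1.0, -0.3, -0.3]
finger_gap: 19.8
clock: 17.3
eef_pos: [539.6, 0.5, 7.5]
eef_rot: [0.001, 2.22, -2.221]
wrist_force: [0.7, -0.4, 1.3]
finger_gap: 15.9
clock: 17.8
eef_pos: [539.6, 0.5, 97.6]
eef_rot: [0.002, 2.219, -2.221]
wrist_force: [-0.7, 0.2, -0.6]
finger_gap: 15.9
t 17.85 pos [538.7   0.7  96.4] jawyaw -89.97 down [ 0. -0. -1.] F [-0.5 -0.2 -1.2] gap 15.4 j [-0.22  0.19  1.81 -0.    1.14  1.35]
alt 0 [-0.0001  0.0003 -0.0001]
alt 180 [-1.0000e-04 -1.9997e+00  2.0000e-04]
pos [538.7   0.7  96.4] dist 159.1 offset [-0.5165 -0.0019 -0.1208] rot [-0.0001  0.0003 -0.0001] j [-0.22  0.19  1.81 -0.    1.14  1.35] t 17.85
198 [-32.2 -13.2   1.5]
199 [-31.7 -13.2   1.5]
200 [-31.2 -13.2   1.5]
201 [-30.7 -13.2   1.5]
202 [-30.2 -13.2   1.5]
204 [-29.2 -13.2   1.5]
```

View pics/w10s.png

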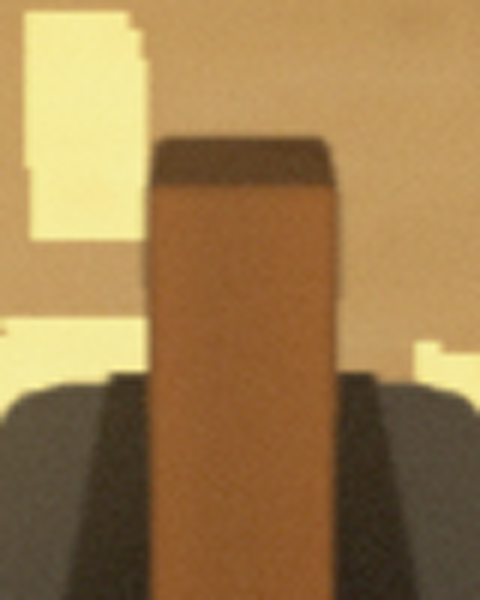

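```bash
python3 -m crank '{"hand":[8,8,8,8,8,8,8,8],"offset":[[-0.16,0,-0.04],[-0.32,0,-0.08],[-0.45,0,-0.12],[-0.519,0,-0.121],[-0.519,0,-0.121],[-0.519,0,-0.121],[-0.519,0,-0.121],[-0.519,0,-0.121]],"delta_rot":[[0,0,0],[0,0,0],[0,0,0],[0,0,0],[0,0,0],[0,0,0],[0,0,0],[0,0,0]]}' 15
python3 - <<'E'
from h import *
st(); c=cam("wrist"); cv2.imwrite("pics/w11.png",c["pixels"][:,:,::-1]);go([694.4,37,24],-90)
E
```

```text
clock: 18.65
eef_pos: [693.1, 36.9, 96.1]
eef_rot: [0.002, -2.221, 2.221]
wrist_force: [-0.4, -0.4, -0.1]
finger_gap: 15.8
t 18.65 pos [693.1  36.9  96.1] jawyaw -89.99 down [-0.001 -0.    -1.   ] F [-0.4 -0.4 -0.1] gap 15.8 j [-0.12  0.56  1.32 -0.    1.26  1.45]
alt 0 [-0.0001  0.0001  0.0004]
alt 180 [ 6.0000e-04 -1.9999e+00  1.0000e-04]
pos [693.4  36.9  96.4] dist 72.4 offset [-0.0035  0.2412 -0.0003] rot [-0.0001  0.0001  0.0004] j [-0.12  0.56  1.32 -0.    1.26  1.45] t 18.7
```

View pics/w11.png

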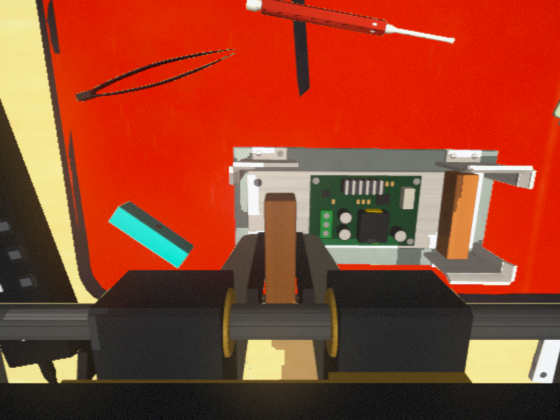

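```bash
python3 -m crank '{"hand":[8,8,8,8,8,8,8],"offset":[[-0.0035,0.05,0],[-0.0035,0.1,0],[-0.0035,0.14,0],[-0.0035,0.18,0],[-0.0035,0.22,0],[-0.0035,0.235,0],[-0.0035,0.235,0]],"delta_rot":[[0,0,0],[0,0,0],[0,0,0],[0,0,0],[0,0,0],[0,0,0],[0,0,0]]}' 15
python3 - <<'E'
from h import *
c=cam("wrist"); cv2.imwrite("pics/w12.png",c["pixels"][:,:,::-1]);st(); go([694.4,37,22.3],-90)
E
```

```text
clock: 19.4
eef_pos: [693.7, 37.0, 24.6]
eef_rot: [0.003, -2.22, 2.22]
wrist_force: [-0.2, 0.4, 0.1]
finger_gap: 15.9
t 19.45 pos [694.4  36.9  25.6] jawyaw -89.99 down [-0.001 -0.    -1.   ] F [ 0.1  0.  -0. ] gap 16.0 j [-0.12  0.65  1.35 -0.    1.15  1.45]
alt 0 [-0.0001  0.0001  0.0006]
alt 180 [ 9.0000e-04 -1.9999e+00  1.0000e-04]
pos [694.4  36.9  25.6] dist 3.3 offset [-0.      0.0111 -0.0002] rot [-0.0001  0.0001  0.0006] j [-0.12  0.65  1.35 -0.    1.15  1.45] t 19.45
```

View pics/w12.png

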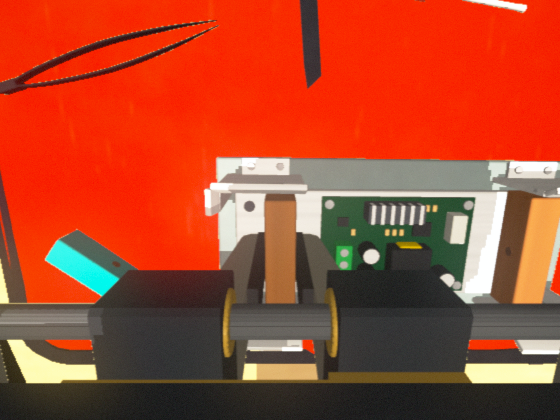

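```bash
python3 -m crank '{"hand":[8,8,8,8],"offset":[[0,0.004,0],[0,0.008,0],[0,0.012,0],[0,0.012,0]],"delta_rot":[[0,0,0],[0,0,0],[0,0,0],[0,0,0]]}' 15
```

```text
clock: 19.85
eef_pos: [694.9, 36.9, 22.7]
eef_rot: [0.0, 2.221, -2.222]
wrist_force: [0.1, -0.4, 1.7]
finger_gap: 15.9
```

```bash
python3 -m crank '{"hand":[25,25,25,25,25,25,25,25],"offset":[[0,0,0],[0,0,0],[0,0,0],[0,-0.02,0],[0,-0.06,0],[0,-0.15,0],[0,-0.3,0],[0,-0.45,0]],"delta_rot":[[0,0,0],[0,0,0],[0,0,0],[0,0,0],[0,0,0],[0,0,0],[0,0,0],[0,0,0]]}' 15
python3 - <<'E'
from h import *
st(); c=cam("wrist"); np.savez("w13.npz",**c); crop(c,"w13",200,120,500,270,2.6);P=pts(cam("top"))
go([549,-288,150],-4)
E
```

```text
clock: 20.65
eef_pos: [694.4, 37.0, 159.6]
eef_rot: [0.0, -2.221, 2.222]
wrist_force: [0.9, -1.3, -0.8]
finger_gap: 24.9
t 20.65 pos [694.4  37.  159.6] jawyaw -89.99 down [-0. -0. -1.] F [ 0.9 -1.3 -0.8] gap 24.9 j [-0.12  0.51  1.27 -0.    1.36  1.45]
alt 0 [-0.0091 -0.9553 -0.0075]
alt 180 [ 0.0076  1.0446 -0.0093]
pos [700.   36.4 168.5] dist 358.3 offset [0.5047 0.0556 1.0811] rot [-0.0091 -0.9553 -0.0075] j [-0.12  0.5   1.26 -0.    1.36  1.45] t 20.75
```

View pics/w13.png

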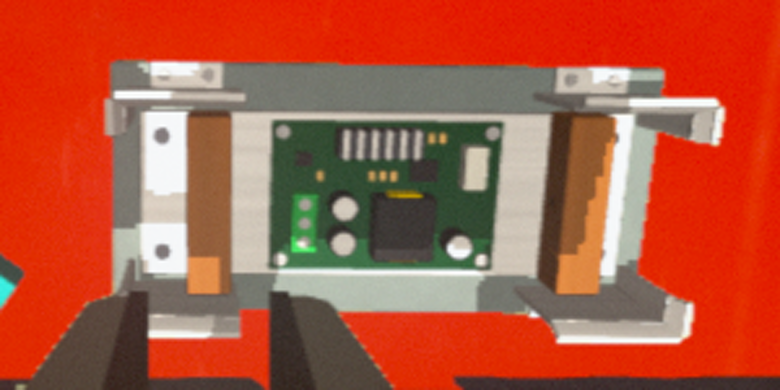

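```bash
python3 -m crank '{"hand":[91,91,91,91,91,91,91,91],"offset":[[0.1,-0.05,0.16],[0.2,-0.1,0.32],[0.3,-0.1,0.48],[0.4,-0.1,0.64],[0.48,-0.1,0.8],[0.5,-0.1,0.95],[0.5,-0.1,1],[0.5,-0.1,1]],"delta_rot":[[0,-0.09,0],[0,-0.18,0],[0,-0.27,0],[0,-0.36,0],[0,-0.45,0],[0,-0.54,0],[0,-0.63,0],[0,-0.72,0]]}' 20
python3 - <<'E'
from h import *
st(); go([549,-335,200],-3.8)
E
```

```text
clock: 21.55
eef_pos: [548.0, -269.1, 197.6]
eef_rot: [-0.955, 1.51, -1.535]
wrist_force: [-0.6, 0.3, 0.5]
finger_gap: 87.1
t 21.55 pos [ 548.  -269.1  197.6] jawyaw -25.18 down [ 0.017 -0.005 -1.   ] F [-0.6  0.3  0.5] gap 87.1 j [-0.66  0.25  1.53  0.01  1.35 -0.22]
alt 0 [-0.0117 -0.2376  0.0005]
alt 180 [-6.0000e-04  1.7623e+00 -1.6400e-02]
pos [ 548.  -269.1  197.6] dist 65.9 offset [ 0.1973 -0.0066  0.0964] rot [-0.0117 -0.2376  0.0005] j [-0.66  0.25  1.53  0.01  1.35 -0.22] t 21.55
```

```bash
python3 -m crank '{"hand":[91,91,91,91,91,91],"offset":[[0.1,0,0.05],[0.2,0,0.096],[0.2,0,0.096],[0.2,0,0.096],[0.2,0,0.096],[0.2,0,0.096]],"delta_rot":[[-0.006,-0.08,0],[-0.008,-0.16,0],[-0.008,-0.238,0],[-0.008,-0.238,0],[-0.008,-0.238,0],[-0.008,-0.238,0]]}' 20
python3 - <<'E'
from h import *
st(); c=cam("wrist"); np.savez("w14.npz",**c); crop(c,"w14",170,30,430,260,3);st()
E
```

```text
clock: 22.15
eef_pos: [548.8, -334.9, 198.3]
eef_rot: [-1.174, 1.253, -1.262]
wrist_force: [-0.6, -0.7, 0.6]
finger_gap: 90.9
t 22.15 pos [ 548.8 -334.9  198.3] jawyaw -3.83 down [ 0.006 -0.002 -1.   ] F [-0.6 -0.7  0.6] gap 90.9 j [-0.74  0.34  1.42  0.    1.38 -0.67]
t 22.2 pos [ 548.7 -334.9  198.3] jawyaw -3.8 down [ 0.006 -0.002 -1.   ] F [0.9 0.5 0.5] gap 90.9 j [-0.74  0.34  1.42  0.    1.38 -0.67]
```

View pics/w14.png

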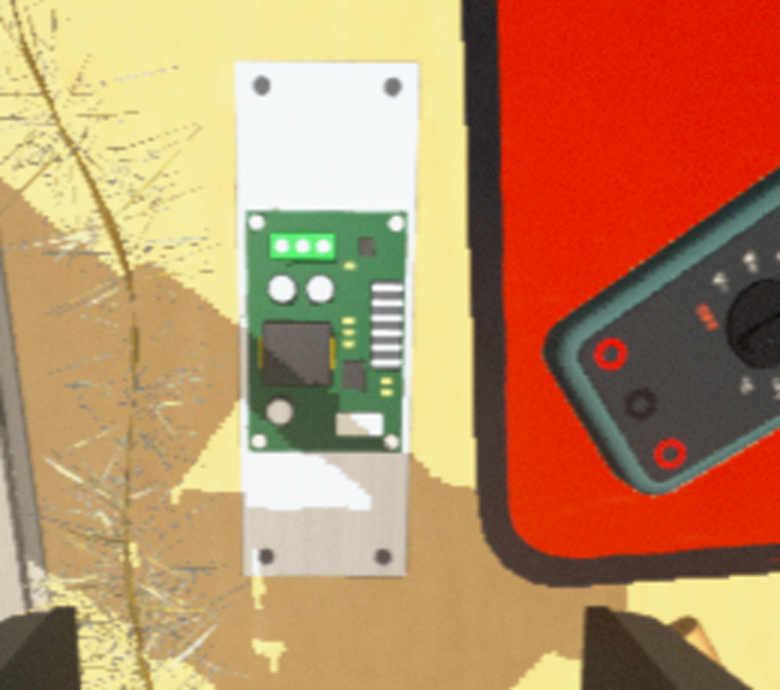

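Run:
```python
from h import *
c=dict(np.load("w14.npz"))
p=lambda u,v,z,k=3,u0=170,v0=30: ray(c,u0+(u+.5)/k-.5,v0+(v+.5)/k-.5,z)[:2]
for n,z,l in(("holes",7,[(262,86),(392,87),(383,557),(266,556)]),("plate",7,[(236,62),(418,63),(406,576),(243,575)]),("board",9,[(245,211),(408,212),(403,452),(248,451)])):
    q=np.array([p(u,v,z) for u,v in l]); d=q[0]+q[1]-q[2]-q[3]; e=q[1]-q[0]+q[2]-q[3]
    print(n,q.mean(0).round(1),"yaw long",np.rad2deg(np.arctan2(-d[0],d[1])).round(2),"short",np.rad2deg(np.arctan2(e[1],e[0])).round(2),np.linalg.norm(d)/2,np.linalg.norm(e)/2)
P=pts(c); m=(P[...,2]>30)&(P[...,2]<60)&(P[...,0]>560); 
q=P[m]; print(len(q), "mm min x",np.percentile(q[:,0],1), "at centre y", [np.percentile(q[abs(q[:,1]-y)<8][:,0],2).round(1) for y in(-260,-275,-288,-300,-320) if (abs(q[:,1]-y)<8).sum()>20])
```

```text
holes [ 551.7 -289.5] yaw long -4.2 short -4.3 163.77167317087853 43.739467041214574
plate [ 551.7 -289.5] yaw long -4.18 short -4.17 178.6485118971385 61.0672987832816
board [ 551.8 -289.5] yaw long -4.13 short -4.2 83.36829375891385 56.128607227634305
10882 mm min x 576.8243923092017 at centre y [np.float64(679.3), np.float64(656.9), np.float64(637.8), np.float64(631.6), np.float64(638.6)]
```

Run:
```python
from h import *
go([551.7,-289.5,40],-4.2)
```

```text
alt 0 [-0.0036  0.0045  0.0011]
alt 180 [ 1.8000e-03 -1.9955e+00  5.7000e-03]
pos [ 548.7 -334.9  198.3] dist 164.7 offset [-0.1527  0.5273 -0.0032] rot [-0.0036  0.0045  0.0011] j [-0.74  0.34  1.42  0.    1.38 -0.67] t 22.2
```

```bash
python3 -m crank '{"hand":[77,77,77,77,77,77,77],"offset":[[-0.15,0.1,-0.003],[-0.153,0.25,-0.003],[-0.153,0.4,-0.003],[-0.153,0.527,-0.003],[-0.153,0.527,-0.003],[-0.153,0.527,-0.003],[-0.153,0.527,-0.003]],"delta_rot":[[-0.003,0.004,0],[-0.003,0.004,0],[-0.003,0.004,0],[-0.003,0.004,0],[-0.003,0.004,0],[-0.003,0.004,0],[-0.003,0.004,0]]}' 35
python3 - <<'E'
from h import *
c=cam("wrist"); cv2.imwrite("pics/w15.png",c["pixels"][:,:,::-1]); st(); go([551.7,-289.5,3],-4.2)
E
```

```text
clock: 22.9
eef_pos: [553.7, -290.8, 43.3]
eef_rot: [-1.174, 1.256, -1.269]
wrist_force: [0.6, -0.9, 0.2]
finger_gap: 77.4
t 22.95 pos [ 553.8 -290.9   43.5] jawyaw -4.17 down [ 0.005 -0.005 -1.   ] F [ 0.1 -0.2 -0.1] gap 77.3 j [-0.68  0.46  1.58 -0.    1.09 -0.6 ]
alt 0 [-0.0036  0.0004  0.0032]
alt 180 [ 0.005  -1.9996  0.0057]
pos [ 553.8 -290.9   43.5] dist 40.6 offset [-0.0049  0.1349 -0.008 ] rot [-0.0036  0.0004  0.0032] j [-0.68  0.46  1.58 -0.    1.09 -0.6 ] t 22.95
```

View pics/w15.png

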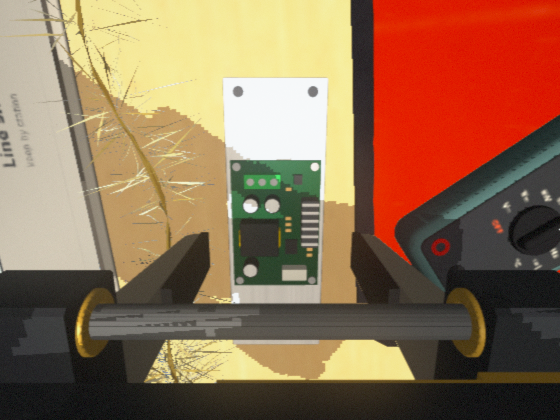

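```bash
python3 -m crank '{"hand":[76,76,76,76,76],"offset":[[-0.005,0.05,-0.007],[-0.005,0.1,-0.007],[-0.005,0.134,-0.007],[-0.005,0.134,-0.007],[-0.005,0.134,-0.007]],"delta_rot":[[-0.003,0,0.002],[-0.003,0,0.002],[-0.003,0,0.002],[-0.003,0,0.002],[-0.003,0,0.002]]}' 35
python3 - <<'E'
from h import *
st(); go([551.7,-289.5,3],-4.2)
E
```

```text
clock: 23.45
eef_pos: [551.5, -289.2, 2.3]
eef_rot: [-1.175, 1.263, -1.263]
wrist_force: [0.2, -0.5, 0.3]
finger_gap: 75.9
t 23.45 pos [ 551.5 -289.2    2.3] jawyaw -4.17 down [-0.    -0.001 -1.   ] F [ 0.2 -0.5  0.3] gap 75.9 j [-0.68  0.52  1.59 -0.    1.03 -0.6 ]
alt 0 [0.0003 0.0003 0.0006]
alt 180 [ 9.0000e-04 -1.9997e+00 -4.0000e-04]
pos [ 551.5 -289.2    2.3] dist 0.8 offset [ 0.0011 -0.0022  0.0009] rot [0.0003 0.0003 0.0006] j [-0.68  0.52  1.59 -0.    1.03 -0.6 ] t 23.45
```

Close and then lift a little.

```bash
python3 -m crank '{"hand":[55,55,55,55,55],"offset":[[0,0,0],[0,0,0],[0,0,0],[0,0,0],[0,0,0]],"delta_rot":[[0,0,0],[0,0,0],[0,0,0],[0,0,0],[0,0,0]]}' 35; python3 -m crank '{"hand":[55,55,55,55,55,55,55],"offset":[[0,-0.02,0],[0,-0.06,0],[0,-0.12,0],[0,-0.2,0],[0,-0.3,0],[0,-0.35,0],[0,-0.35,0]],"delta_rot":[[0,0,0],[0,0,0],[0,0,0],[0,0,0],[0,0,0],[0,0,0],[0,0,0]]}' 35
python3 - <<'E'
from h import *
c=cam("wrist"); cv2.imwrite("pics/w16.png",c["pixels"][:,:,::-1]); np.savez("w16.npz",**c); st(); go([693.4,-29,107],-0.3)
E
```

```text
clock: 23.95
eef_pos: [551.3, -289.0, 2.2]
eef_rot: [-1.175, 1.263, -1.263]
wrist_force: [0.8, -1.0, -1.6]
finger_gap: 61.2
clock: 24.65
eef_pos: [553.3, -290.4, 110.8]
eef_rot: [-1.174, 1.257, -1.268]
wrist_force: [0.5, 0.1, -1.2]
finger_gap: 61.3
t 24.7 pos [ 552.1 -289.5  108.4] jawyaw -4.17 down [ 0.001 -0.002 -1.   ] F [-0.9  0.2 -2.2] gap 61.0 j [-0.68  0.38  1.55 -0.    1.21 -0.6 ]
alt 0 [-0.0009 -0.043   0.0015]
alt 180 [-2.200e-03  1.957e+00 -1.400e-03]
pos [ 552.1 -289.5  108.4] dist 296.3 offset [-0.9002  0.0033  0.4067] rot [-0.0009 -0.043   0.0015] j [-0.68  0.38  1.55 -0.    1.21 -0.6 ] t 24.7
```

View pics/w16.png

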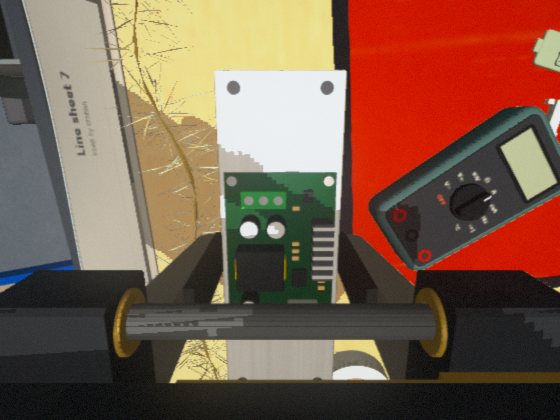

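Run:
```python
from h import *
c=dict(np.load("w16.npz")); crop(c,"w16a",205,60,355,110,5); crop(c,"w16b",205,350,355,384,5)
```

```text
(no output)
```

View pics/w16a.png

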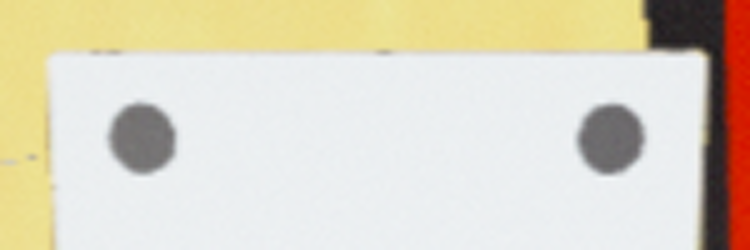

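View pics/w16b.png

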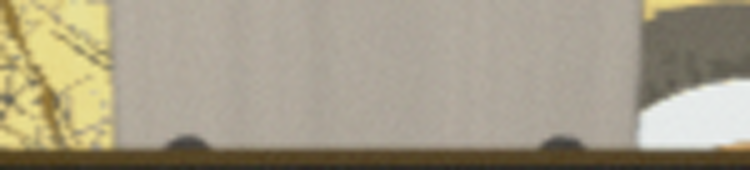

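Run:
```python
from h import *
c=dict(np.load("w16.npz"));K=c["camera_matrix"];T=c["tool_from_camera"]
def t(u,v,y): 
    d=T[:3,:3]@np.linalg.inv(K)@[u,v,1]; o=T[:3,3]; return (o+d*(y-o[1])/d[1])
f=lambda u,v,y=-4.7:t(205+(u+.5)/5-.5,60+(v+.5)/5-.5,y)
for a in[(142.5,138.5),(611,138),(48,52),(708,50)]: print(a,f(*a).round(1))
print(t(205+113/5,365,-4.7).round(1),t(205+641/5,365,-4.7).round(1))
print(t(235,380,-4.7),t(242,381,-4.7),t(317,381,-4.7))
# board edge & image
w=c["z_map"]; P=pts(c)
```

```text
(142.5, 138.5) [-81.6  -4.7 -21.3]
(611, 138) [-81.6  -4.7  22.7]
(48, 52) [-89.2  -4.7 -29.8]
(708, 50) [-89.3  -4.7  31.4]
[ 70.8  -4.7 -29.6] [70.8 -4.7 31.5]
[ 81.08155558  -4.7        -25.65861519] [ 81.77389401  -4.7        -21.57308842] [81.74527133 -4.7        22.43180797]
```

```bash
python3 -m crank '{"hand":[55,55,55,55,55,55,55,55],"offset":[[-0.08,0,0.04],[-0.2,0,0.09],[-0.35,0,0.16],[-0.5,0,0.23],[-0.65,0,0.3],[-0.78,0,0.36],[-0.87,0,0.4],[-0.9,0,0.407]],"delta_rot":[[0,0,0],[0,-0.01,0],[0,-0.02,0],[0,-0.03,0],[0,-0.043,0],[0,-0.043,0],[0,-0.043,0],[0,-0.043,0]]}' 35
python3 - <<'E'
from h import *
st(); go([693.4,-29,70],-0.3)
E
```

```text
clock: 25.5
eef_pos: [693.1, -25.5, 105.4]
eef_rot: [-1.21, 1.211, -1.21]
wrist_force: [-0.6, 0.0, -2.4]
finger_gap: 61.5
t 25.5 pos [693.1 -25.5 105.4] jawyaw -0.1 down [-0.002 -0.001 -1.   ] F [-0.6  0.  -2.4] gap 61.5 j [-0.21  0.55  1.32 -0.    1.27 -0.21]
alt 0 [0.0011 0.0022 0.0006]
alt 180 [ 9.0000e-04 -1.9978e+00 -1.7000e-03]
pos [693.1 -25.5 105.4] dist 35.6 offset [0.0114 0.118  0.0011] rot [0.0011 0.0022 0.0006] j [-0.21  0.55  1.32 -0.    1.27 -0.21] t 25.5
```

```bash
python3 -m crank '{"hand":[55,55,55,55,55],"offset":[[0.011,0.05,0.001],[0.011,0.118,0.001],[0.011,0.118,0.001],[0.011,0.118,0.001],[0.011,0.118,0.001]],"delta_rot":[[0.001,0.002,0],[0.001,0.002,0],[0.001,0.002,0],[0.001,0.002,0],[0.001,0.002,0]]}' 35
python3 - <<'E'
from h import *
st(); c=cam("wrist"); cv2.imwrite("pics/w17.png",c["pixels"][:,:,::-1]); c=cam("top"); crop(c,"t17",240,130,350,200,6); go([693.4,-29,42],-0.3)
E
```

```text
clock: 26.0
eef_pos: [693.6, -30.0, 70.6]
eef_rot: [-1.207, 1.213, -1.215]
wrist_force: [-0.5, -0.1, -2.6]
finger_gap: 61.3
t 26.0 pos [693.6 -30.   70.6] jawyaw -0.36 down [ 0.001 -0.001 -1.   ] F [-0.5 -0.1 -2.6] gap 61.3 j [-0.22  0.59  1.34 -0.    1.21 -0.21]
alt 0 [-0.0011 -0.0003  0.0009]
alt 180 [-1.4000e-03  1.9997e+00 -1.7000e-03]
pos [694.  -29.6  71.2] dist 29.2 offset [-0.0023  0.0974 -0.0023] rot [-0.0011 -0.0003  0.0009] j [-0.22  0.59  1.34 -0.    1.21 -0.21] t 26.1
```

View pics/w17.png

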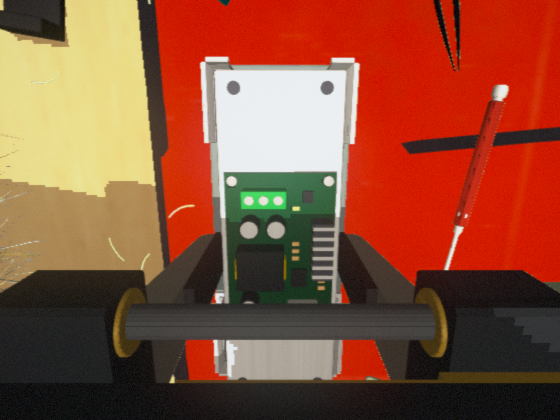

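View pics/t17.png

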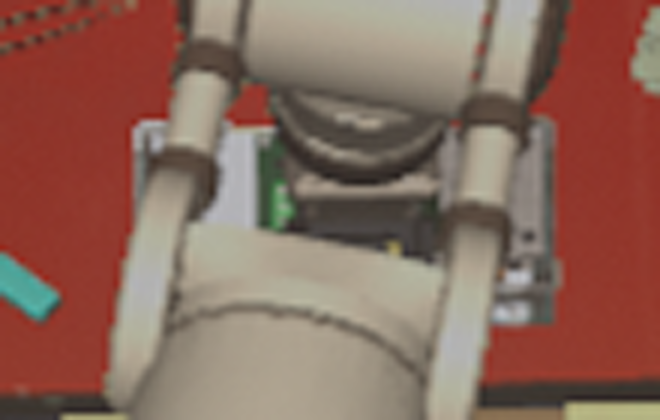

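```bash
python3 -m crank '{"hand":[55,55,55,55,55,55],"offset":[[-0.002,0.03,-0.002],[-0.002,0.06,-0.002],[-0.002,0.085,-0.002],[-0.002,0.097,-0.002],[-0.002,0.097,-0.002],[-0.002,0.097,-0.002]],"delta_rot":[[-0.001,0,0.001],[-0.001,0,0.001],[-0.001,0,0.001],[-0.001,0,0.001],[-0.001,0,0.001],[-0.001,0,0.001]]}' 35
python3 - <<'E'
from h import *
st();st(); go([693.4,-29,38.3],-0.3)
E
```

```text
clock: 26.7
eef_pos: [693.6, -29.1, 42.1]
eef_rot: [-1.206, 1.213, -1.213]
wrist_force: [0.9, -0.4, -1.5]
finger_gap: 61.6
t 26.7 pos [693.6 -29.1  42.1] jawyaw -0.32 down [ 0.  0. -1.] F [ 0.9 -0.4 -1.5] gap 61.6 j [-0.22  0.62  1.35  0.    1.17 -0.21]
t 26.7 pos [693.6 -29.1  42.1] jawyaw -0.32 down [ 0.  0. -1.] F [ 0.9 -0.4 -1.5] gap 61.6 j [-0.22  0.62  1.35  0.    1.17 -0.21]
alt 0 [-0.0001 -0.0003 -0.0001]
alt 180 [ 2.0000e-04  1.9997e+00 -2.0000e-04]
pos [693.6 -29.1  42.1] dist 3.8 offset [-0.0002  0.0125 -0.0005] rot [-0.0001 -0.0003 -0.0001] j [-0.22  0.62  1.35  0.    1.17 -0.21] t 26.7
```

```bash
python3 -m crank '{"hand":[55,55,55,55],"offset":[[0,0.004,0],[0,0.008,0],[0,0.012,0],[0,0.012,0]],"delta_rot":[[0,0,0],[0,0,0],[0,0,0],[0,0,0]]}' 35; python3 -m crank '{"hand":[55,55],"offset":[[0,0.003,0],[0,0.003,0]],"delta_rot":[[0,0,0],[0,0,0]]}' 35
```

```text
clock: 27.1
eef_pos: [693.4, -29.0, 38.3]
eef_rot: [-1.206, 1.214, -1.213]
wrist_force: [0.6, -0.0, -1.5]
finger_gap: 60.9
clock: 27.3
eef_pos: [693.5, -29.0, 37.4]
eef_rot: [-1.206, 1.213, -1.213]
wrist_force: [-0.4, 0.1, -1.5]
finger_gap: 61.3
```

```bash
python3 -m crank '{"hand":[55,55],"offset":[[0,0.002,0],[0,0.002,0]],"delta_rot":[[0,0,0],[0,0,0]]}' 35
```

```text
clock: 27.5
eef_pos: [693.5, -29.0, 37.3]
eef_rot: [-1.206, 1.213, -1.213]
wrist_force: [-1.5, 0.1, 1.5]
finger_gap: 61.1
```

```bash
python3 -m crank '{"hand":[63,66,70,74,74,74],"offset":[[0,0,0],[0,0,0],[0,0,0],[0,0,0],[0,0,0],[0,0,0]],"delta_rot":[[0,0,0],[0,0,0],[0,0,0],[0,0,0],[0,0,0],[0,0,0]]}' 35;  python3 -m crank '{"hand":[74,74,74,74,74,74,74,74],"offset":[[0,-0.03,0],[0,-0.08,0],[0,-0.16,0],[0,-0.3,0],[0,-0.45,0],[0,-0.5,0],[0,-0.5,0],[0,-0.5,0]],"delta_rot":[[0,0,0],[0,0,0],[0,0,0],[0,0,0],[0,0,0],[0,0,0],[0,0,0],[0,0,0]]}' 35
python3 - <<'E'
from h import *
c=cam("wrist"); np.savez("w18.npz",**c);cv2.imwrite("pics/w18.png",c["pixels"][:,:,::-1]); c=cam("scene"); crop(c,"s18",190,140,350,250,5); st()
E
```

```text
clock: 28.1
eef_pos: [693.5, -29.0, 37.3]
eef_rot: [-1.206, 1.213, -1.213]
wrist_force: [-1.1, 0.2, 1.3]
finger_gap: 74.0
clock: 28.9
eef_pos: [692.9, -29.0, 186.2]
eef_rot: [-1.207, 1.215, -1.212]
wrist_force: [-0.7, 0.4, -1.0]
finger_gap: 74.2
t 29.0 pos [692.  -28.8 184.2] jawyaw -0.32 down [-0.005  0.001 -1.   ] F [ 0.3 -0.6 -1.2] gap 73.8 j [-0.22  0.48  1.25  0.    1.41 -0.21]
```

View pics/w18.png

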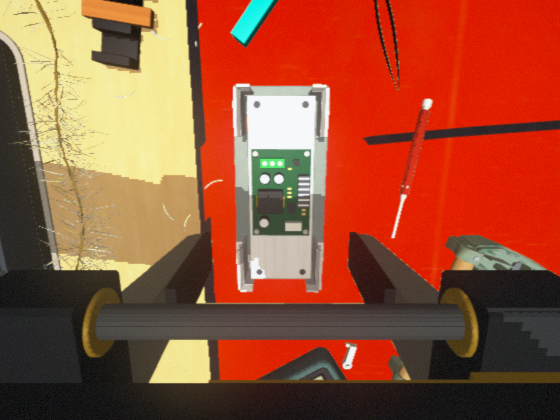

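View pics/s18.png

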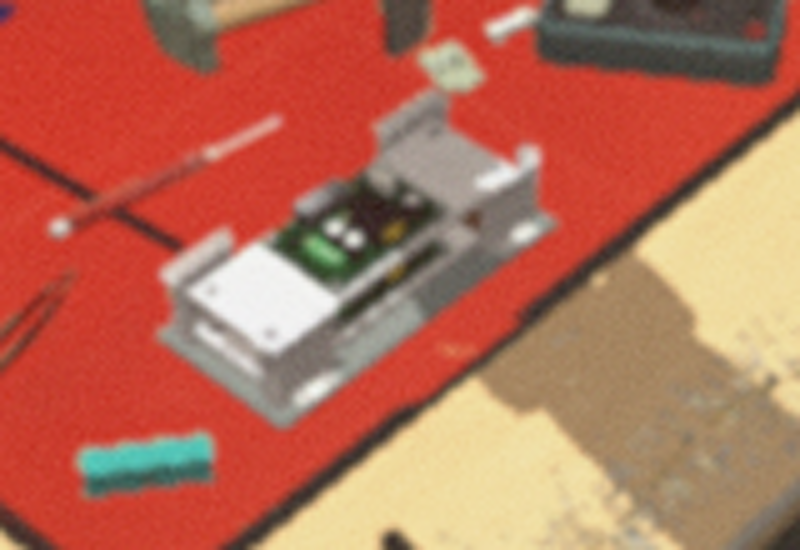

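Run:
```python
from h import *
c=dict(np.load("w18.npz")); crop(c,"w18n",225,75,340,300,3)
P=pts(c)
for v,u in((125,280),(120,290),(255,280),(245,290)): print(u,v,np.median(P[v-4:v+5,u-8:u+8].reshape(-1,3),0).round(1))
```

```text
280 125 [693.2  34.2  41.8]
290 120 [702.3  38.6  41.8]
280 255 [692.4 -93.3  41.6]
290 245 [702.  -82.6  41.8]
```

View pics/w18n.png

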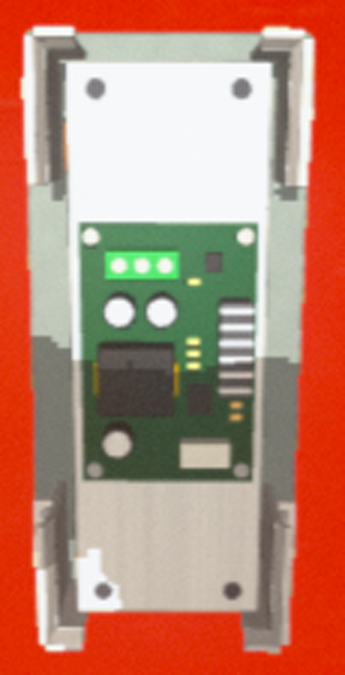

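Run:
```python
from h import *
c=dict(np.load("w18.npz"))
p=lambda u,v,z,k=3,u0=225,v0=75: ray(c,u0+(u+.5)/k-.5,v0+(v+.5)/k-.5,z)[:2]
q=np.array([p(*a,42) for a in[(95,89),(241,89),(232,591),(103,591)]]); d=q[0]+q[1]-q[2]-q[3]
print(q.round(1).tolist(),q.mean(0).round(1),np.rad2deg(np.arctan2(-d[0],d[1])).round(2))
c=cam("top"); crop(c,"t19",200,195,270,250,8)
```

```text
[[672.4, 52.4], [716.3, 52.2], [715.3, -111.6], [671.4, -111.4]] [693.8 -29.6] -0.35
```

View pics/t19.png

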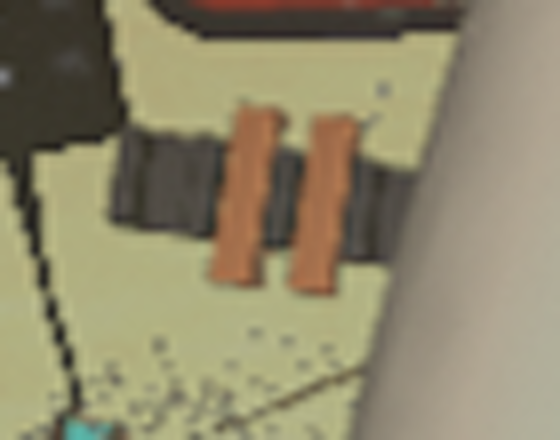

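The upper module's centre is at (693.8, −29.6), against (693.4, −29.0) for the lower one. Its top face is level at 41.8 mm, and the low sticks are still in the stand. I'm handing the job in.

```bash
python3 -c "
from workcell import env
print(env.sign_off()); print(env.state()['clock'])"
```

```text
the job is handed in; nothing more can be done
None
the job is handed in; nothing more can be done
```

The loose module now sits on the two taller sticks above the one in the nest. I handed it in at about 29 s of the 72 s allowed, and no verdict was reported.

**What I did:** I took the taller sticks from the two outer slots by their ends and set each down on the desk. I then gripped each across its width and laid one across each bare end of the lower module. Last, I lowered the loose module onto both; the wrist force changed by about 3 N at contact.

**What the last checks showed:**

| Check | Measured | Limit |
|---|---|---|
| First stick, distance from the module's middle | about 66 mm | 50 to 82 mm |
| Upper module centre vs. lower (horizontal) | about 0.7 mm | 10 mm |
| Upper module twist vs. lower | under 0.1° | about 4.6° |
| Upper module height, top face of plate at both ends | 41.6–41.8 mm (42 mm if resting on the sticks) | – |

- **Second stick:** I checked its final position only by eye and from the arm's release position, also about 66 mm from the middle. It looked flat, centred and between the corner angles.
- **Air gap:** in the scene picture the gap between the two modules is open.
- **Left alone:** both low sticks are in their slots. The multimeter and tub were not touched as far as the pictures and forces show, but I did not measure them again at the end.

No check failed. The cameras disagreed by up to 4 mm on the starting positions, so I went by the wrist camera.

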